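# Start a thumb-headed wood screw in a stake block

## Robot

A 7-joint arm with a two-finger parallel gripper is mounted at the origin on the work surface. World frame = base frame: x ahead of the robot, y to its left, z up, the work surface at z = 0. Lengths are in m, angles in rad, forces in N, time in s.
With the tool pointing down it reaches from about 0.4 to 0.875 m from the base axis. Payload 6.5 kg.
Tool frame: the origin (TCP) lies midway between the tips of the shut fingers; the grasp point (between the pads) lies env.tcp_to_grasp behind it (env.tcp_to_grasp is the distance from the TCP to the grasp point, in m); x points along the fingers, z is the direction in which the jaws open and shut, and the axes are right-handed (so a half turn about x gives the same grasp; the last joint's range is limited). The gripper opens to 85 mm and grips with 20 to 120 N. Pads are 22 mm wide; open, the fingers measure 114 mm over their backs; the gripper's body (76 mm by 85 mm) begins 54 mm behind the grasp point. The pads swing forward as they close: fully open they stand 13 mm farther back than shut.
Start: joints at [1.191, 0.536, -0.004, 1.538, 0.003, 1.067, -0.071], TCP at [0.201, -0.618, 0.198] pointing down, gripper open.
Joint ranges: [-2.7, 2.7], [-0.37, 2.16], [-1.27, 1.26], [0.24, 2.4], [-1.31, 4.45], [0.19, 1.91], [-2.76, 2.76]. Speed limits (rad/s): [2.39, 2.39, 3.14, 3.14, 3.14, 3.14, 3.14].

## Interface

Orientations are given as a rotation vector (axis times angle).
In Python, from bench import env gives the robot as it stands. The module is installed in compiled form; this text tells all that it offers.
- The arm moves only by the tool move_arm, never from a script. Its argument "steps" is a list of rows, each an object with "fingers": the opening, from 0 (shut) to 1 (fully open); "xyz": the shift along the tool's x, y, z in mm, a list of three; "twist": the turn about the tool's x in rad. A call has 1 to 12 rows; each row is the pose to reach, as a shift and turn from the pose commanded when the call began, along the tool's axes at that moment; what a row does not reach only later rows make up. A row lasts 1/12 s, in which the tool goes at most 41.7 mm and 7.16 degrees, less where a joint would pass 70% of its speed; a pose out of reach is approached as far as the arm can. A call with a gripper value outside its range is refused whole. The fingers move at their own pace and stop on an object; "newtons" is the grip in N (left out, the last holds). Time passes only in rows, so rows that repeat a pose let the fingers close. It gives the time, the measured TCP pose, the force and the opening at its end, in the units of the state.
- env.read_state(): the state, without advancing time (a new reading comes with each control period).
- env.get_image(name): name is "scene" or "top"; returns a dict with "color" (400x640x3 uint8, red, green, blue), "z_map" (400x640 float32, m along the optical axis (not along the pixel's ray), 0 where there is no reading), "fovy" (degrees; the focal length in pixels is half the picture's height over the tangent of half this angle, whatever the lens; pixels are square), "cx", "cy" (the principal point, pixels), "T" (4x4, takes a point from camera to world coordinates). Camera axes: x right, y up, looking along -z (the intrinsics and any distortion apply to the point x, -y, -z); pixel columns grow to the right and rows downward; lengths in m; the calibration is good to about 2 mm. A picture is of the moment at which its call begins.
- env.close_job(): hands the job in, once; it reports no verdict.
The state is a dict: "time": time; "qpos": joint angles; "dq": joint speeds; "joint_efforts": joint torques, N m; "tcp_pos": TCP position; "ee_rot": TCP orientation; "force": force on the tool from outside, world axes, zero at the start; "moment": the same for the moment, N m; "finger_gap": finger opening in m.
Only numpy, scipy, OpenCV 4.12 (cv2) and the standard library are available. Lean on these libraries where they do the work, as an engineer would, in place of code of your own. Each camera call takes 0.05 s, during which the arm holds its last target.

## Task

Take the thumb-headed wood screw out of the fastener rack and stand it in the empty pilot hole of the stake block. Press it firmly, but not so hard that the wood splits, and turn it clockwise until it has cut half a turn of thread, then let go and leave it standing upright in the hole. Leave the two pins, the hammer and the jar where they are.

Things in the scene. Friction and masses are not known exactly. Their poses are not given: they have to be found in the camera images.
- screw: Loose steel wood screw, 0.08 kg, upright in a rack hole. Origin at the tip, z up the shank. Shank 12 mm thick, 45 mm long, its last 12 mm tapering; then a collar 26 mm across, 5 mm thick (45-50 mm above the tip), then a flat thumb paddle 30 mm wide (its x), 10 mm thick (its y), 30 mm tall (50-80 mm above the tip). Grip the paddle across its 10 mm; the fingertips may come down to the collar.
- rack: Fixed pale wooden strip 50 x 170 x 40 mm (x, y, z), origin at the centre of its underside; three holes 35 mm deep, 13.5 mm in diameter at y = -55, 0 and 55 mm along its middle. One holds the screw, the other two the pins; which is which varies.
- block: Fixed dark hardwood block 90 x 210 x 50 mm (x, y, z), origin at the centre of its underside, under a steel plate 6 mm thick (top at 56 mm). On it a domed steel stake, 38 mm across, 53 mm tall above the plate, at y = 22 mm, and at y = 75 mm a like screw driven home. Empty pilot hole at y = -70 mm. The wood splits if the screw presses on the block with more than 30 N, a knock included.
- hole (a point): Centre of the mouth of the empty pilot hole, level with the plate's top (56 mm above the table), z up; 14 mm in diameter, chamfered 1.5 mm. The tip meets uncut wood 16 to 30 mm below the mouth: this differs each time and is not measured, so it must be felt. The wood gives about 1 mm under 20 N.
- bite (a joint): Thread cut so far, rad, 0 to 9; grows as the screw turns clockwise seen from above. Pressed with under 7 N the screw only spins and cuts nothing; 13 to 22 N cuts reliably, resisting with 0.04 N m. It sinks 0.8 mm per rad (5 mm a turn), so the push fades unless the hand follows. It may be let go and gripped again: it stays standing and keeps its thread. Turned back under load it loses thread.
- ball_pin: Loose smooth round steel pin, 12 mm in diameter, 82 mm tall, with a 20 mm ball head, standing in the rack; leave alone. Origin at its foot.
- flat_pin: Loose smooth round steel pin, 12 mm in diameter, 66 mm tall, with a 26 mm flat disc head, standing in the rack; leave alone. Origin at its foot.
- hammer: Loose hammer, 260 mm long, lying on the table at the far left; leave alone.
- jar: Loose glass jar, 60 mm in diameter, 70 mm tall, standing beyond the rack and block; leave alone.
Not all that is in view belongs to the job. What is shaped like the screw but green is not meant.

How it is judged:
On the way, in this order (a step that is already met when the one before it is completed fails the run):
1. the screw stands in the pilot hole, its thread not yet cut (less than 0.5 rad) (horizontal distance between screw and hole below 0.003 m and z of screw in the frame of hole below -0.012 m and angle between screw's own z axis and vertical below 0.15 rad and value of joint bite below 0.5 rad), for 0.1 s.
2. half a turn of thread is cut (bite above 3.0 rad) (value of joint bite above 3 rad), for 0.1 s.
At the end, for the whole second after the job is handed in: at least half a turn of thread is cut (bite above 3.0 rad); the screw stands in the pilot hole, its tip within 3 mm of the hole's axis and more than 12 mm below the mouth, tilted less than 0.15 rad, at rest and released (value of joint bite above 3 rad and horizontal distance between screw and hole below 0.003 m and z of screw in the frame of hole below -0.012 m and angle between screw's own z axis and vertical below 0.15 rad and linear speed of screw below 0.02 m/s and contact force between screw and the fingers below 0.1 N); the robot touches nothing.
It fails at once if the screw is pressed on the block with more than 30 N (the wood splits) (contact force between screw and block above 30 N).
It fails at once if the ball-headed pin is moved more than 30 mm (distance of ball_pin from where it was at the start of the episode above 0.03 m).
It fails at once if the flat-headed pin is moved more than 30 mm (distance of flat_pin from where it was at the start of the episode above 0.03 m).
It fails at once if the hammer is moved more than 30 mm (distance of hammer from where it was at the start of the episode above 0.03 m).
It fails at once if the jar is moved more than 30 mm (distance of jar from where it was at the start of the episode above 0.03 m).
It also fails if it takes over 67 s, if anything falls off the work surface, if the arm or the gripper's body presses on something with over 40 N, if the wrist force passes 120 N, or if a joint passes its speed limit or range.

## Working session

There is one attempt and no reset: what is moved stays moved. The work goes in short steps, Python scripts to look and compute and a tool call to move; the robot and the scene stay as the last step left them, time stands still between calls to the robot, and variables do not carry over. Pictures are saved under pics/ and viewed, and the job is handed in when it is done.

Besides the shell and the picture viewer there is one more tool, called after ">>>" as name(argument=value, ...), one argument or row to a line, values as JSON. move_arm: Moves the arm, as the interface text tells. Its arguments: {"type":"object","properties":{"steps":{"type":"array"},"newtons":{"type":"number"}},"required":["steps"]}

```bash
mkdir -p pics
cat > h.py <<'E'
import numpy as np, cv2
from bench import env
def K(im):
    h=im['color'].shape[0]; f=h/2/np.tan(np.radians(im['fovy'])/2); return f,im['cx'],im['cy']
def ray(im,u,v):
    f,cx,cy=K(im); d=np.array([(u-cx)/f,-(v-cy)/f,-1.0]); T=np.array(im['T']); return T[:3,3],T[:3,:3]@d
def onplane(im,u,v,z):
    o,d=ray(im,u,v); return o+d*(z-o[2])/d[2]
def proj(im,p):
    f,cx,cy=K(im); T=np.array(im['T']); q=T[:3,:3].T@(np.array(p)-T[:3,3]); return cx+f*q[0]/-q[2], cy-f*q[1]/-q[2]
def cloud(im):
    f,cx,cy=K(im); z=im['z_map']; v,u=np.mgrid[:z.shape[0],:z.shape[1]]
    T=np.array(im['T']); P=np.stack([(u-cx)/f*z,-(v-cy)/f*z,-z],-1); return P@T[:3,:3].T+T[:3,3]
def two(a,ua,b,ub):
    o1,d1=ray(a,*ua);o2,d2=ray(b,*ub); d1/=np.linalg.norm(d1);d2/=np.linalg.norm(d2)
    s=np.linalg.lstsq(np.stack([d1,-d2],1),o2-o1,rcond=None)[0]; p,q=o1+s[0]*d1,o2+s[1]*d2
    return (p+q)/2,np.linalg.norm(p-q)
E
cat > a.py <<'E'
from h import *
import pickle
d={}
for n in ('scene','top'):
    im=env.get_image(n); d[n]=im; cv2.imwrite(f'pics/{n}0.png',im['color'][:,:,::-1]); print(n,im['fovy'],im['cx'],im['cy'],np.round(im['T'],3).tolist(),[k for k in im])
pickle.dump(d,open('d0.pkl','wb'))
print(env.read_state(),env.tcp_to_grasp)
E
python3 a.py
```

```text
scene 54.104640388968186 324.06502335712196 194.6588829548611 [[0.838, -0.392, 0.379, 0.955], [0.545, 0.579, -0.607, -0.492], [0.019, 0.715, 0.699, 0.734], [0.0, 0.0, 0.0, 1.0]] ['color', 'z_map', 'fovy', 'cx', 'cy', 'T']
top 42.29136206925256 317.8187994827349 200.73208602411134 [[-0.005, 0.992, -0.128, 0.422], [-1.0, -0.005, 0.001, 0.093], [0.001, 0.128, 0.992, 1.389], [0.0, 0.0, 0.0, 1.0]] ['color', 'z_map', 'fovy', 'cx', 'cy', 'T']
{'time': 0.1, 'qpos': array([ 1.19078647,  0.53707682, -0.00441921,  1.53874893,  0.00260854,
        1.06730243, -0.07122874]), 'dq': array([ 1.19838917e-03, -2.18588247e-03, -2.80489414e-04, -1.99536553e-03,
        1.60125374e-03,  2.64203113e-05,  9.20104789e-04]), 'joint_efforts': array([ 2.49779012e-03, -5.84567606e+01,  1.05184536e+00, -2.59777164e+01,
        1.26045768e-02,  4.65395569e-03,  2.25949282e-05]), 'tcp_pos': array([ 0.20042737, -0.61769024,  0.19681963]), 'ee_rot': array([ 0.97581333,  1.34282579, -0.97450224]), 'force': array([ 0.78357265, -0.28070195,  0.09996441]), 'moment': array([-0.00387824, -0.01524358, -0.06949037]), 'finger_gap': 0.08534571771458103} 0.0187
```

View pics/scene0.png

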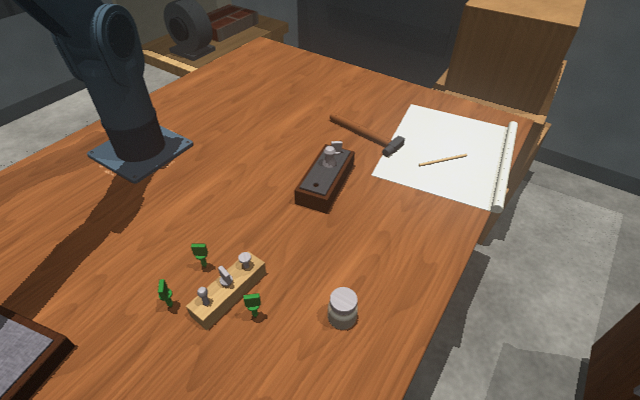

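View pics/top0.png

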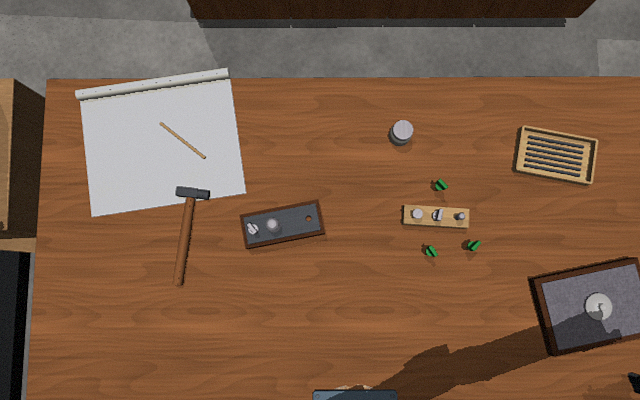

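The scene view shows the rack at about (228,290), with the ball pin at (203,295), the screw at (225,277) and the flat pin at (245,260). Three green look-alikes stand around it at (200,255), (165,293) and (252,303). The block is at (325,175) with its hole near (316,184). In the top view the rack is at (436,217) and the hole at (308,218). I'll enlarge these areas to confirm.

Run:
```python
import pickle,cv2,numpy as np
d=pickle.load(open('d0.pkl','rb'))
c=d['scene']['color'][:,:,::-1];t=d['top']['color'][:,:,::-1]
a=cv2.resize(c[235:335,140:280],None,fx=5,fy=5,interpolation=cv2.INTER_CUBIC)
cv2.imwrite('pics/c1.png',a)
b=cv2.resize(t[170:265,390:490],None,fx=4,fy=4,interpolation=cv2.INTER_CUBIC)
e=cv2.resize(t[190:260,235:330],(400,380*70//95+15),interpolation=cv2.INTER_CUBIC)
e=cv2.copyMakeBorder(e,0,380-e.shape[0],0,0,cv2.BORDER_CONSTANT) 
cv2.imwrite('pics/c2.png',np.hstack([b,e]))
cv2.imwrite('pics/c3.png',cv2.resize(c[130:220,285:370],None,fx=6,fy=6,interpolation=cv2.INTER_CUBIC))
```

```text
(no output)
```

View pics/c1.png

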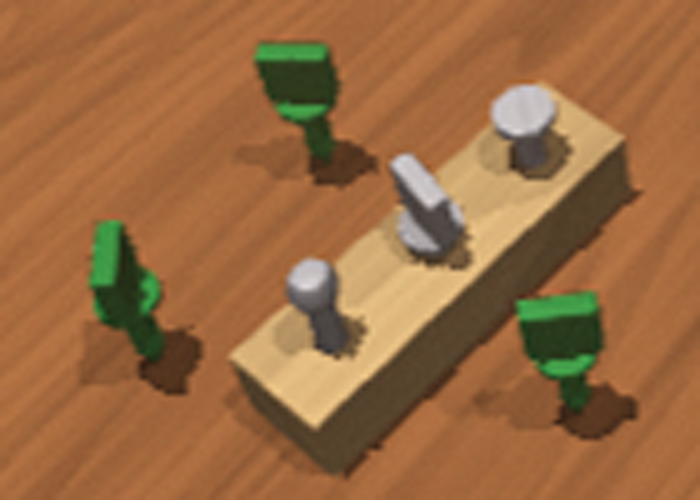

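View pics/c2.png

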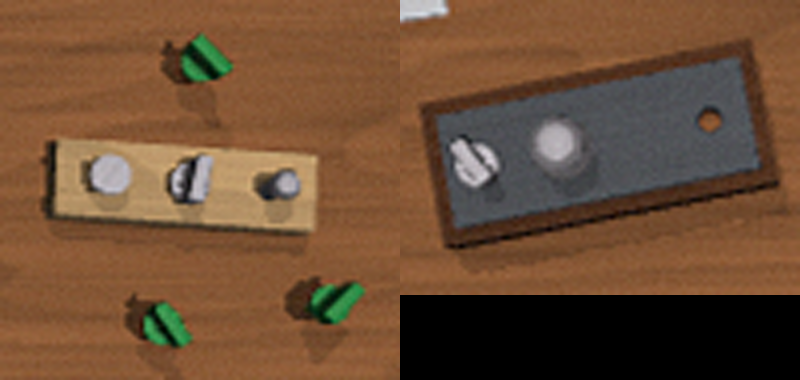

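View pics/c3.png

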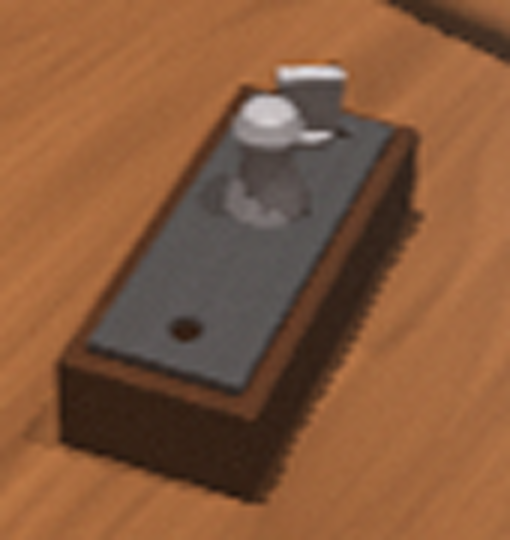

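The candidates for the screw in scene pixels: the steel one in the rack at (225,277), three green copies at (200,255), (165,293) and (252,303), and the driven screw on the block at (335,148). The steel one in the middle rack hole fits: it has a flat paddle and a collar, isn't green and stands between the two pins. The crop confirms it.

```bash
cat > m.py <<'E'
from h import *
import pickle
d=pickle.load(open('d0.pkl','rb'))
roi={'scene':(180,240,275,335),'top':(395,195,477,238)}
hroi={'scene':(300,172,330,196),'top':(298,208,318,228)}
C={}
for n in ('scene','top'):
    im=d[n]; c=im['color'].astype(int); P=cloud(im)
    x0,y0,x1,y1=roi[n]
    hsv=cv2.cvtColor(im['color'],cv2.COLOR_RGB2HSV)
    m=np.zeros(c.shape[:2],np.uint8)
    z=P[...,2]
    mm=(abs(z-0.04)<0.008)
    m[y0:y1,x0:x1]=mm[y0:y1,x0:x1]*255
    m2=cv2.morphologyEx(m,cv2.MORPH_CLOSE,np.ones((5,5)))
    cs=max(cv2.findContours(m2,cv2.RETR_EXTERNAL,cv2.CHAIN_APPROX_NONE)[0],key=cv2.contourArea)
    pts=np.array([onplane(im,u,v,0.04)[:2] for u,v in cv2.convexHull(cs)[:,0]])
    r=cv2.minAreaRect(pts.astype(np.float32)*1000)
    print(n,'rack top rect mm',np.round(r[0],1),np.round(r[1],1),round(r[2],2), 'median z',np.median(z[m>0]))
    # steel
    s=(hsv[...,1]<60)
    sm=np.zeros_like(m); sm[y0:y1,x0:x1]=(s&(z>0.045))[y0:y1,x0:x1]*255
    k,l,st,ce=cv2.connectedComponentsWithStats(sm)
    for i in range(1,k):
        if st[i,4]>10:
            zz=z[l==i]; top=(l==i)&(z>np.percentile(zz,95)-0.012)
            print('  steel',st[i].tolist(),np.round(ce[i],1),'zmax',np.round(np.percentile(zz,95),4),'top pix cloud',np.round(P[top].mean(0),4))
    x0,y0,x1,y1=hroi[n]
    sub=hsv[y0:y1,x0:x1]; 
    hm=((sub[...,1]>90)|(sub[...,2]<35)).astype(np.uint8)
    k,l,st,ce=cv2.connectedComponentsWithStats(hm)
    for i in range(1,k):
        uv=ce[i]+[x0,y0]; print('  hole',st[i].tolist(),np.round(uv,2),np.round(onplane(im,*uv,0.056),4), 'z around',np.round(np.median(z[y0:y1,x0:x1]),4))
    f=K(im); print('f',f)
E
python3 m.py
```

```text
scene rack top rect mm [ 557.8 -218.2] [172.3  55.9] 85.96 median z 0.039940337714630014
  steel [239, 252, 12, 15, 126] [244.6 258. ] zmax 0.0728 top pix cloud [ 0.5598 -0.1638  0.0708]
  steel [218, 266, 15, 20, 176] [224.7 276.4] zmax 0.0858 top pix cloud [ 0.5579 -0.2192  0.0827]
  steel [198, 287, 11, 17, 115] [202.9 294. ] zmax 0.0867 top pix cloud [ 0.559  -0.277   0.0913]
  hole [0, 0, 9, 13, 65] [302.62 176.15] [0.5038 0.1239 0.056 ] z around 0.0559
  hole [14, 12, 4, 3, 10] [315.5 184.8] [0.5499 0.1153 0.056 ] z around 0.0559
  hole [0, 17, 23, 7, 96] [307.83 192.93] [0.5507 0.08   0.056 ] z around 0.0559
  hole [25, 16, 5, 8, 23] [327.74 192.57] [0.591  0.1088 0.056 ] z around 0.0559
f (np.float64(391.6375851527419), 324.06502335712196, 194.6588829548611)
top rack top rect mm [ 554.9 -216.6] [171.3  50.9] 85.94 median z 0.03984979640230346
  steel [412, 209, 11, 10, 78] [416.8 213.2] zmax 0.0748 top pix cloud [ 0.5586 -0.1621  0.0709]
  steel [432, 209, 11, 12, 92] [437.5 214.7] zmax 0.0877 top pix cloud [ 0.5544 -0.2165  0.0843]
  steel [455, 213, 10, 7, 48] [460.3 215.9] zmax 0.0882 top pix cloud [ 0.5502 -0.2708  0.0837]
  hole [19, 0, 1, 4, 4] [317.  209.5] [0.571  0.0937 0.056 ] z around 0.0558
  hole [8, 8, 5, 5, 20] [308.1  218.05] [0.5489 0.1168 0.056 ] z around 0.0558
f (np.float64(517.0842525666455), 317.8187994827349, 200.73208602411134)
```

```bash
cat > m2.py <<'E'
from h import *
import pickle
d=pickle.load(open('d0.pkl','rb'))
# bright paddle top face
S={}
for n,(x0,y0,x1,y1) in {'top':(428,205,447,225),'scene':(214,262,236,290)}.items():
    im=d[n]; c=im['color']; P=cloud(im); hsv=cv2.cvtColor(c,cv2.COLOR_RGB2HSV)
    z=P[...,2]; m=np.zeros(z.shape,bool); m[y0:y1,x0:x1]=((hsv[...,1]<60)&(hsv[...,2]>140)&(z>0.078))[y0:y1,x0:x1]
    vv,uu=np.nonzero(m); pts=np.array([onplane(im,u,v,0.085)[:2] for u,v in zip(uu,vv)])*1000
    r=cv2.minAreaRect(pts.astype(np.float32)); w=np.linalg.eigh(np.cov(pts.T)); a=w[1][:,1]
    print(n,len(pts),'mean',pts.mean(0).round(1),'rect',np.round(r[0],1),np.round(r[1],1),'yaw deg',np.degrees(np.arctan2(a[1],a[0])).round(1),'z',np.median(z[m]))
    S[n]=(uu.mean(),vv.mean())
print('paddle top two-view',two(d['scene'],S['scene'],d['top'],S['top']))
# hole weighted darkness
H={}
for n,(u,v,r) in {'top':(308,218,6),'scene':(316,185,6)}.items():
    im=d[n]; c=im['color'].astype(float); b=c[v-r:v+r+1,u-r:u+r+1]
    bg=np.median(b.reshape(-1,3),0); w=np.abs(b-bg).sum(2); 
    vv,uu=np.mgrid[v-r:v+r+1,u-r:u+r+1]; w[w<0.3*w.max()]=0
    k,l=cv2.connectedComponents((w>0).astype(np.uint8)); w[l!=l[r,r]]=0
    H[n]=((w*uu).sum()/w.sum(),(w*vv).sum()/w.sum()); print(n,'hole',H[n],(w>0).sum(),onplane(im,*H[n],0.056)[:2].round(4))
print('hole two-view',two(d['scene'],H['scene'],d['top'],H['top']))
# block body top by height
for n in ('top','scene'):
    im=d[n];P=cloud(im);z=P[...,2]
    m=(abs(z-0.056)<0.004)&(abs(P[...,0]-0.52)<0.15)&(abs(P[...,1]-0.19)<0.15)
    m=cv2.morphologyEx(m.astype(np.uint8),cv2.MORPH_CLOSE,np.ones((5,5)))
    cs=max(cv2.findContours(m,cv2.RETR_EXTERNAL,cv2.CHAIN_APPROX_NONE)[0],key=cv2.contourArea)
    pts=np.array([onplane(im,u,v,0.056)[:2] for u,v in cs[:,0]])*1000
    r=cv2.minAreaRect(pts.astype(np.float32)); print(n,'plate',np.round(r[0],1),np.round(r[1],1),r[2])
    b=np.array(cv2.boxPoints(r)); print(b.round(0).tolist())
E
python3 m2.py
```

```text
top 37 mean [ 554.9 -217.8] rect [ 554.8 -217.7] [ 7.9 27.5] yaw deg 163.9 z 0.08510630240379546
scene 61 mean [ 556.3 -218.4] rect [ 558.  -218.8] [ 9.3 33.5] yaw deg 165.6 z 0.08469783769147421
paddle top two-view (array([ 0.55517482, -0.21795657,  0.08342918]), np.float64(0.0005107238792495074))
top hole (np.float64(308.0251238499646), np.float64(217.47416843595187)) 30 [0.5504 0.117 ]
scene hole (np.float64(315.5048780487805), np.float64(184.52357723577236)) 20 [0.5493 0.1162]
hole two-view (array([0.54986906, 0.11656947, 0.05606695]), np.float64(0.0013310001990739517))
top plate [535.8 185.9] [ 88.6 208.4] 11.013716697692871
[[472.0, 280.0], [512.0, 75.0], [599.0, 92.0], [559.0, 297.0]]
scene plate [540.3 179.8] [ 88.7 206.1] 11.116252899169922
[[477.0, 272.0], [517.0, 70.0], [604.0, 87.0], [564.0, 289.0]]
```

```bash
cat > st.py <<'E'
from h import *
from scipy.spatial.transform import Rotation as Ro
import sys
def st():
    s=env.read_state(); R=Ro.from_rotvec(s['ee_rot']).as_matrix(); return s,R
def yawz(R): return np.degrees(np.arctan2(R[1,2],R[0,2]))
def to(p,yaw=None):
    s,R=st(); print('t',round(s['time'],2),'tcp',s['tcp_pos'].round(4),'F',s['force'].round(2),'q',s['qpos'].round(3),'gap',round(s['finger_gap'],4))
    print(' tool x',R[:,0].round(3),'z yaw',yawz(R).round(2),' y',R[:,1].round(3))
    print(' shift mm',((np.array(p)-s['tcp_pos'])@R*1000).round(2))
    if yaw is not None:
        t=np.radians((yaw-yawz(R)+180)%360-180); print(' twist (about down)',-t.round(4),'alt',(-t+np.pi,-t-np.pi))
if __name__=='__main__':
    a=list(map(float,sys.argv[1:])); to(a[:3],a[3] if len(a)>3 else None)
E
python3 st.py 0.555 -0.218 0.16 74.7
```

```text
t 0.1 tcp [ 0.2004 -0.6177  0.1968] F [ 0.78 -0.28  0.1 ] q [ 1.191  0.537 -0.004  1.539  0.003  1.067 -0.071] gap 0.0853
 tool x [-0.001  0.001 -1.   ] z yaw -72.02  y [ 0.951  0.309 -0.   ]
 shift mm [  37.17  460.65 -270.65]
 twist (about down) -2.5607 alt (np.float64(0.5808754918125665), np.float64(-5.70230981536702))
```

>>> move_arm(
  steps=[
    {"fingers":0.5,"xyz":[2,20,-12],"twist":-0.1},
    {"fingers":0.5,"xyz":[4,45,-26],"twist":-0.2},
    {"fingers":0.5,"xyz":[6,75,-44],"twist":-0.31},
    {"fingers":0.5,"xyz":[8,105,-62],"twist":-0.42},
    {"fingers":0.5,"xyz":[10,135,-80],"twist":-0.53},
    {"fingers":0.5,"xyz":[12,165,-97],"twist":-0.64},
    {"fingers":0.5,"xyz":[14,195,-115],"twist":-0.75},
    {"fingers":0.5,"xyz":[16,225,-132],"twist":-0.86},
    {"fingers":0.5,"xyz":[17,255,-150],"twist":-0.97},
    {"fingers":0.5,"xyz":[18,285,-167],"twist":-1.08},
    {"fingers":0.5,"xyz":[19,310,-182],"twist":-1.19},
    {"fingers":0.5,"xyz":[20,330,-194],"twist":-1.3},
  ],
  newtons=40,
)

```text
time: 1.1
tcp_pos: [0.4562, -0.3291, 0.1774]
ee_rot: [-0.039, 1.57, 0.041]
force: [0.0, 0.8, 0.8]
finger_gap: 0.0425
```

```bash
python3 st.py 0.555 -0.218 0.16 74.7
```

```text
t 1.1 tcp [ 0.4562 -0.3291  0.1774] F [0.01 0.84 0.82] q [ 0.848  0.442 -0.393  1.775  0.2    0.964  0.425] gap 0.0425
 tool x [ 0.     0.001 -1.   ] z yaw 2.92  y [-0.051  0.999  0.001]
 shift mm [ 17.55 105.88 104.27]
 twist (about down) -1.2529 alt (np.float64(1.888741048930116), np.float64(-4.39444425824947))
```

>>> move_arm(
  steps=[
    {"fingers":0.45,"xyz":[3,20,20],"twist":-0.1},
    {"fingers":0.45,"xyz":[6,45,45],"twist":-0.2},
    {"fingers":0.45,"xyz":[9,70,70],"twist":-0.31},
    {"fingers":0.45,"xyz":[12,90,90],"twist":-0.42},
    {"fingers":0.45,"xyz":[15,102,100],"twist":-0.53},
    {"fingers":0.45,"xyz":[17,106,104],"twist":-0.64},
    {"fingers":0.45,"xyz":[17.5,106,104],"twist":-0.75},
    {"fingers":0.45,"xyz":[17.5,106,104],"twist":-0.86},
    {"fingers":0.45,"xyz":[17.5,106,104],"twist":-0.97},
    {"fingers":0.45,"xyz":[17.5,106,104],"twist":-1.08},
    {"fingers":0.45,"xyz":[17.5,106,104],"twist":-1.18},
    {"fingers":0.45,"xyz":[17.5,106,104],"twist":-1.253},
  ],
)

```text
time: 2.1
tcp_pos: [0.5535, -0.2215, 0.1596]
ee_rot: [-1.008, 1.325, 1.009]
force: [0.6, 0.0, 0.2]
finger_gap: 0.0386
```

```bash
python3 st.py 0.555 -0.218 0.0575 74.7
```

```text
t 2.1 tcp [ 0.5535 -0.2215  0.1596] F [0.62 0.04 0.22] q [ 0.794  0.584 -0.684  1.689  0.421  1.021  1.268] gap 0.0386
 tool x [-0.001  0.    -1.   ] z yaw 74.54  y [-0.964  0.267  0.001]
 shift mm [102.09  -0.59   3.77]
 twist (about down) -0.0028 alt (np.float64(3.138784188870879), np.float64(-3.144401118308707))
```

>>> move_arm(
  steps=[
    {"fingers":0.45,"xyz":[15,0,0],"twist":0},
    {"fingers":0.45,"xyz":[32,0,0],"twist":0},
    {"fingers":0.45,"xyz":[45,0,0],"twist":0},
    {"fingers":0.45,"xyz":[50,0,0],"twist":0},
    {"fingers":0.45,"xyz":[50,0,0],"twist":0},
  ],
)

```text
time: 2.52
tcp_pos: [0.5528, -0.2211, 0.1085]
ee_rot: [-1.003, 1.328, 1.007]
force: [-0.5, 0.5, -0.3]
finger_gap: 0.0386
```

```bash
python3 st.py 0.555 -0.218 0.0575 74.7
python3 - <<'E'
from h import *
im=env.get_image('scene');cv2.imwrite('pics/s1.png',cv2.resize(im['color'][180:340,130:330,::-1],None,fx=4,fy=3.75,interpolation=cv2.INTER_CUBIC))
E
python3 st.py 0.555 -0.218 0.0575 74.7
```

```text
t 2.52 tcp [ 0.5528 -0.2211  0.1085] F [-0.52  0.52 -0.31] q [ 0.768  0.645 -0.649  1.727  0.469  0.933  1.226] gap 0.0386
 tool x [-0.003  0.001 -1.   ] z yaw 74.26  y [-0.963  0.271  0.003]
 shift mm [51.   -1.44  3.61]
 twist (about down) -0.0076 alt (np.float64(3.1339953991510408), np.float64(-3.1491899080285455))
t 2.57 tcp [ 0.5536 -0.2213  0.1096] F [-0.44  0.23  0.78] q [ 0.769  0.644 -0.65   1.726  0.469  0.934  1.226] gap 0.0383
 tool x [-0.001  0.001 -1.   ] z yaw 74.26  y [-0.963  0.271  0.001]
 shift mm [52.11 -0.51  3.54]
 twist (about down) -0.0076 alt (np.float64(3.133995473261143), np.float64(-3.1491898339184434))
```

View pics/s1.png

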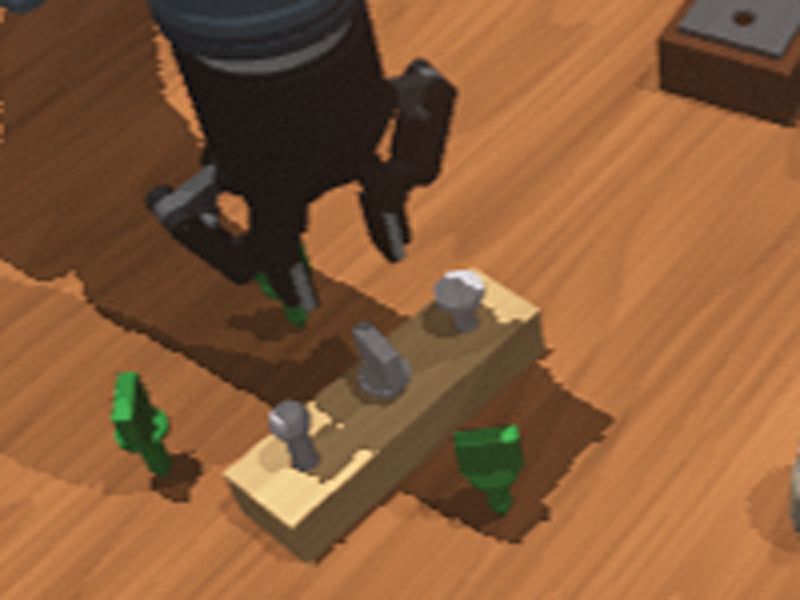

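>>> move_arm(
  steps=[
    {"fingers":0.45,"xyz":[0,-0.5,3.5],"twist":0},
    {"fingers":0.45,"xyz":[10,-0.5,3.5],"twist":0},
    {"fingers":0.45,"xyz":[20,-0.5,3.5],"twist":0},
    {"fingers":0.45,"xyz":[30,-0.5,3.5],"twist":0},
    {"fingers":0.45,"xyz":[39,-0.5,3.5],"twist":0},
    {"fingers":0.45,"xyz":[46,-0.5,3.5],"twist":0},
    {"fingers":0.45,"xyz":[49,-0.5,3.5],"twist":0},
    {"fingers":0.45,"xyz":[49,-0.5,3.5],"twist":0},
    {"fingers":0.45,"xyz":[49,-0.5,3.5],"twist":0},
  ],
)

```text
time: 3.32
tcp_pos: [0.5555, -0.2182, 0.061]
ee_rot: [-1.004, 1.327, 1.005]
force: [-0.3, 0.2, 0.3]
finger_gap: 0.0387
```

```bash
python3 - <<'E'
from h import *
im=env.get_image('scene');cv2.imwrite('pics/s2.png',cv2.resize(im['color'][200:320,150:310,::-1],None,fx=5,fy=5,interpolation=cv2.INTER_CUBIC))
E
python3 st.py 0.555 -0.218 0.0575 74.7
```

```text
t 3.37 tcp [ 0.5558 -0.2182  0.0614] F [0.14 0.07 0.18] q [ 0.736  0.707 -0.612  1.75   0.52   0.851  1.181] gap 0.0383
 tool x [ 0.001 -0.    -1.   ] z yaw 74.26  y [-0.963  0.271 -0.001]
 shift mm [3.87 0.79 0.01]
 twist (about down) -0.0076 alt (np.float64(3.133952377973928), np.float64(-3.1492329292056582))
```

View pics/s2.png

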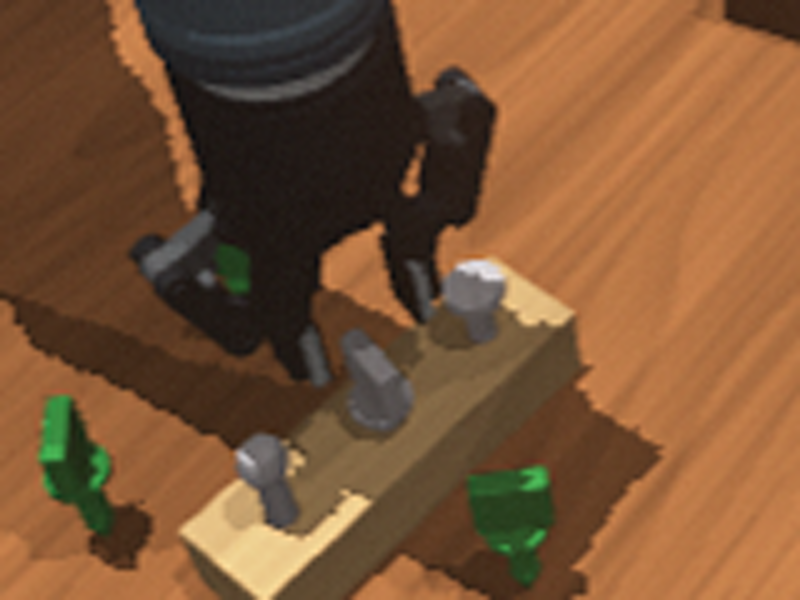

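Run:
```python
from h import *
import pickle
im=pickle.load(open('d0.pkl','rb'))['scene']
for p in [(.5557,-.2182,.0614),(.5557,-.2182,.080),(.555,-.218,.085),(.555,-.218,.055)]:
    u,v=proj(im,p); print(p,(u,v),'crop',(u-150)*5,(v-200)*5)
z=np.array([.271,.963,0])
for s in(-1,1):
    for h in (.0614,.068,.0744):
        u,v=proj(im,np.array([.5557,-.2182,h])+s*.0192*z); print(s,h,(u-150)*5,(v-200)*5)
im=env.get_image('top');cv2.imwrite('pics/t2.png',cv2.resize(im['color'][180:260,380:490,::-1],None,fx=7,fy=7,interpolation=cv2.INTER_CUBIC))
```

```text
(0.5557, -0.2182, 0.0614) (np.float64(225.27855711149843), np.float64(277.4455677324978)) crop 376.3927855574922 387.22783866248903
(0.5557, -0.2182, 0.08) (np.float64(223.797243192828), np.float64(272.1015212601596)) crop 368.98621596414 360.50760630079793
(0.555, -0.218, 0.085) (np.float64(223.19809894592225), np.float64(270.3978760747205)) crop 365.99049472961127 351.9893803736025
(0.555, -0.218, 0.055) (np.float64(225.58851632982356), np.float64(279.0095190413674)) crop 377.9425816491178 395.04759520683706
-1 0.0614 334.16207945790944 413.9619984971486
-1 0.068 331.27905513066963 404.6293953320665
-1 0.0744 328.4503555371276 395.47264610510666
1 0.0614 417.64141857647246 361.11538045517705
1 0.068 415.3121605230885 351.6931988696871
1 0.0744 413.02742052190024 342.4510991652119
```

View pics/t2.png

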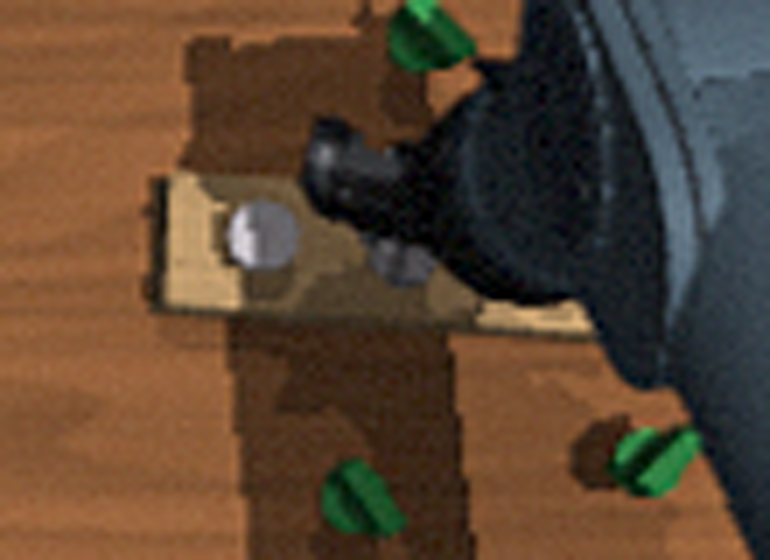

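Run:
```python
from h import *
im=env.get_image('scene'); P=cloud(im)
c=im['color'].astype(int)
for (u,v) in [(209,274),(210,274),(211,275),(212,273),(213,274),(214,275),(233,260),(234,261),(235,262),(235,259),(233,256),(224,272),(228,280)]:
    print((u,v),c[v,u],P[v,u].round(4))
# all dark/grey finger points below z<.11 near screw
m=(abs(P[...,0]-.555)<.06)&(abs(P[...,1]+.218)<.05)&(P[...,2]>.05)&(P[...,2]<.12)
d=np.array([.271,.963]);e=np.array([.963,-.271])
Q=P[m]; r=(Q[:,:2]-[.5557,-.2182]); a=r@d;b=r@e
col=c[m].max(1)
for lo in np.arange(-.05,.05,.005):
    k=(a>=lo)&(a<lo+.005)
    if k.sum(): print(round(lo,3),k.sum(),'zmin',Q[k,2].min().round(4),'b',b[k].min().round(3),b[k].max().round(3))
```

```text
(209, 274) [30 26 21] [ 0.5541 -0.2493  0.1102]
(210, 274) [31 23 21] [ 0.5552 -0.2479  0.1094]
(211, 275) [36 28 22] [ 0.9548 -0.4916  0.7337]
(212, 273) [67 64 61] [ 0.556  -0.2438  0.1083]
(213, 274) [80 78 77] [ 0.5593 -0.2445  0.1086]
(214, 275) [82 82 79] [ 0.56   -0.2436  0.1047]
(233, 260) [44 35 32] [ 0.5713 -0.2018  0.1132]
(234, 261) [65 62 59] [ 0.5733 -0.2016  0.1112]
(235, 262) [82 81 80] [ 0.5729 -0.1995  0.1053]
(235, 259) [77 75 73] [ 0.5743 -0.199   0.1155]
(233, 256) [68 63 61] [ 0.5714 -0.1997  0.1236]
(224, 272) [116 111 112] [ 0.5588 -0.2198  0.0848]
(228, 280) [87 79 78] [ 0.5688 -0.2227  0.069 ]
-0.05 9 zmin 0.0799 b 0.007 0.016
-0.045 2 zmin 0.0803 b 0.011 0.013
-0.035 14 zmin 0.1077 b -0.006 0.009
-0.03 15 zmin 0.1 b 0.005 0.011
-0.025 19 zmin 0.1003 b 0.006 0.013
-0.02 6 zmin 0.1006 b 0.011 0.012
-0.015 5 zmin 0.0538 b -0.004 0.004
-0.01 25 zmin 0.0507 b -0.012 0.011
-0.005 90 zmin 0.052 b -0.015 0.015
-0.0 52 zmin 0.0527 b -0.015 0.015
0.005 11 zmin 0.0507 b -0.014 0.014
0.01 6 zmin 0.0528 b -0.004 0.006
0.015 13 zmin 0.0995 b -0.01 0.012
0.02 34 zmin 0.0978 b -0.01 0.013
0.025 9 zmin 0.1014 b 0.006 0.012
0.03 9 zmin 0.1049 b 0.006 0.008
0.04 12 zmin 0.066 b -0.017 -0.004
0.045 20 zmin 0.0647 b -0.019 -0.001
```

The depth map and the pixels both put the open fingertips at about z = 0.099, while the TCP reading is 0.061. That gap is larger than the pad swing explains. I'll go down partway and look again before closing.

>>> move_arm(
  steps=[
    {"fingers":0.45,"xyz":[4,0,0],"twist":0},
    {"fingers":0.45,"xyz":[8,0,0],"twist":0},
    {"fingers":0.45,"xyz":[12,0,0],"twist":0},
    {"fingers":0.45,"xyz":[15,0,0],"twist":0},
    {"fingers":0.45,"xyz":[15,0,0],"twist":0},
  ],
)

```text
time: 3.88
tcp_pos: [0.5547, -0.2181, 0.0451]
ee_rot: [-1.004, 1.328, 1.006]
force: [-0.1, 0.6, -0.3]
finger_gap: 0.0381
```

```bash
cat > tips.py <<'E'
from h import *
import sys
from st import st
def tips(name,save=True):
    im=env.get_image('scene'); P=cloud(im); s,R=st()
    if save: cv2.imwrite(f'pics/{name}.png',cv2.resize(im['color'][200:320,150:310,::-1],None,fx=5,fy=5,interpolation=cv2.INTER_CUBIC))
    t=s['tcp_pos']; print('tcp',t.round(4),'F',s['force'].round(1),'gap',s['finger_gap'])
    Q=P.reshape(-1,3)-t; d=R[:2,2];e=R[:2,1]; a=Q[:,:2]@d;b=Q[:,:2]@e
    for lo in np.arange(-.05,.05,.005):
        k=(a>=lo)&(a<lo+.005)&(abs(b)<.02)&(Q[:,2]+t[2]<.13)&(Q[:,2]+t[2]>.045)
        if k.sum(): print(round(lo,3),k.sum(),'zmin',(Q[k,2]+t[2]).min().round(4),'b',b[k].min().round(3),b[k].max().round(3))
tips(sys.argv[1])
E
python3 tips.py s3
```

```text
tcp [ 0.555  -0.2181  0.0455] F [ 0.  -0.4 -0.1] gap 0.03850058011492494
-0.05 28 zmin 0.0487 b -0.02 -0.009
-0.045 5 zmin 0.0813 b -0.014 -0.012
-0.04 4 zmin 0.125 b -0.008 -0.006
-0.035 33 zmin 0.0913 b -0.012 0.005
-0.03 36 zmin 0.0876 b -0.015 -0.006
-0.025 39 zmin 0.0834 b -0.013 -0.007
-0.02 11 zmin 0.0867 b -0.012 -0.01
-0.015 5 zmin 0.0527 b -0.004 0.004
-0.01 25 zmin 0.0495 b -0.011 0.009
-0.005 89 zmin 0.0498 b -0.016 0.014
-0.0 54 zmin 0.0539 b -0.016 0.015
0.005 11 zmin 0.0511 b -0.015 0.01
0.01 5 zmin 0.0535 b -0.005 0.002
0.015 24 zmin 0.0814 b -0.012 0.01
0.02 75 zmin 0.0819 b -0.013 0.011
0.025 26 zmin 0.0875 b -0.015 -0.006
0.03 20 zmin 0.0904 b -0.013 -0.005
0.035 6 zmin 0.1232 b -0.008 -0.007
0.04 15 zmin 0.0674 b -0.012 0.016
0.045 30 zmin 0.0477 b -0.012 0.02
```

View pics/s3.png

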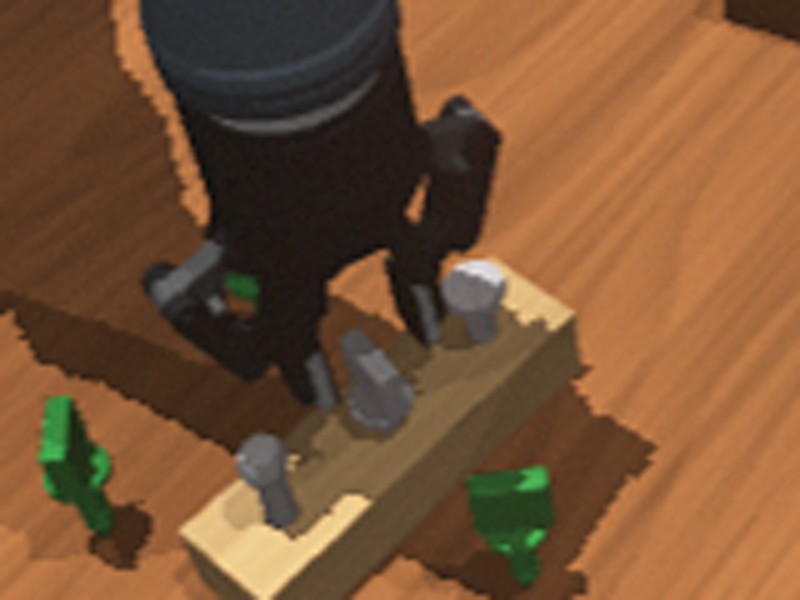

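>>> move_arm(
  steps=[
    {"fingers":0.45,"xyz":[4,0,0],"twist":0},
    {"fingers":0.45,"xyz":[8,0,0],"twist":0},
    {"fingers":0.45,"xyz":[12,0,0],"twist":0},
    {"fingers":0.45,"xyz":[14,0,0],"twist":0},
    {"fingers":0.3,"xyz":[14,0,0],"twist":0},
    {"fingers":0.3,"xyz":[14,0,0],"twist":0},
  ],
)

```text
time: 4.43
tcp_pos: [0.5553, -0.2182, 0.0319]
ee_rot: [-1.004, 1.327, 1.005]
force: [0.3, -0.4, -0.1]
finger_gap: 0.0261
```

```bash
python3 tips.py s4
```

```text
tcp [ 0.5555 -0.2182  0.0321] F [-0.1 -0.2  0.4] gap 0.025505406960952277
-0.05 35 zmin 0.0512 b -0.02 -0.007
-0.045 17 zmin 0.0807 b -0.013 -0.01
-0.04 29 zmin 0.1107 b -0.014 0.011
-0.035 25 zmin 0.111 b -0.013 0.01
-0.03 42 zmin 0.0764 b -0.012 0.007
-0.025 67 zmin 0.0705 b -0.013 0.013
-0.02 48 zmin 0.0657 b -0.014 -0.006
-0.015 26 zmin 0.053 b -0.013 -0.002
-0.01 17 zmin 0.0495 b -0.01 0.005
-0.005 88 zmin 0.0503 b -0.015 0.015
-0.0 53 zmin 0.0494 b -0.016 0.014
0.005 10 zmin 0.0541 b -0.015 0.014
0.01 65 zmin 0.0537 b -0.013 0.011
0.015 59 zmin 0.0679 b -0.016 0.01
0.02 30 zmin 0.073 b -0.014 -0.006
0.025 18 zmin 0.0756 b -0.012 -0.004
0.03 28 zmin 0.1052 b -0.012 0.011
0.035 43 zmin 0.1119 b -0.014 0.012
0.04 41 zmin 0.0663 b -0.014 0.015
0.045 35 zmin 0.048 b -0.014 0.018
```

View pics/s4.png

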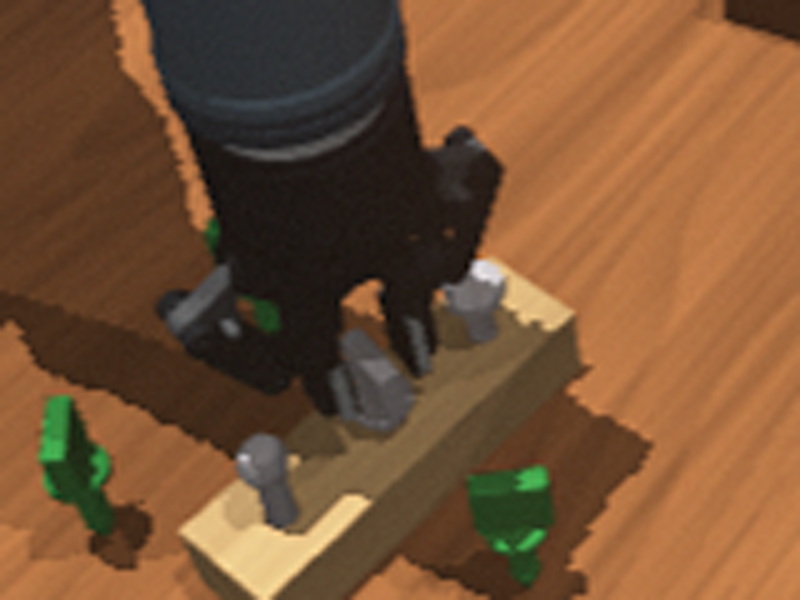

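>>> move_arm(
  steps=[
    {"fingers":0.3,"xyz":[3,0,0],"twist":0},
    {"fingers":0.2,"xyz":[4,0,0],"twist":0},
    {"fingers":0.1,"xyz":[4,0,0],"twist":0},
    {"fingers":0,"xyz":[4,0,0],"twist":0},
    {"fingers":0,"xyz":[4,0,0],"twist":0},
    {"fingers":0,"xyz":[4,0,0],"twist":0},
    {"fingers":0,"xyz":[4,0,0],"twist":0},
    {"fingers":0,"xyz":[4,0,0],"twist":0},
  ],
  newtons=90,
)

```text
time: 5.15
tcp_pos: [0.5553, -0.2183, 0.0281]
ee_rot: [-1.004, 1.327, 1.004]
force: [-1.1, -0.0, -1.3]
finger_gap: 0.0079
```

```bash
python3 tips.py s5|head -1
```

```text
tcp [ 0.5553 -0.2183  0.0281] F [-0.3 -0.3 -1.2] gap 0.008070373061537022
```

View pics/s5.png

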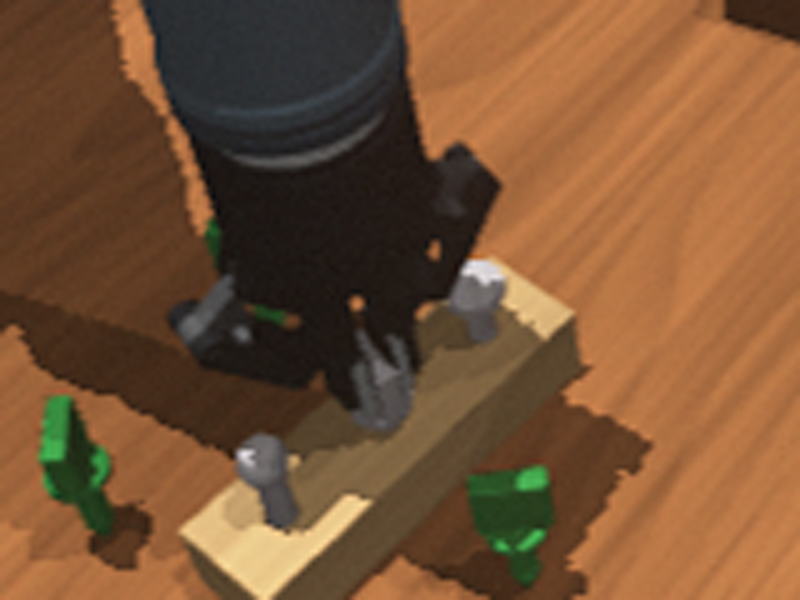

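>>> move_arm(
  steps=[
    {"fingers":0,"xyz":[-3,0,0],"twist":0},
    {"fingers":0,"xyz":[-9,0,0],"twist":0},
    {"fingers":0,"xyz":[-18,0,0],"twist":0},
    {"fingers":0,"xyz":[-28,0,0],"twist":0},
    {"fingers":0,"xyz":[-39,0,0],"twist":0},
    {"fingers":0,"xyz":[-51,0,0],"twist":0},
    {"fingers":0,"xyz":[-64,0,0],"twist":0},
    {"fingers":0,"xyz":[-77,0,0],"twist":0},
    {"fingers":0,"xyz":[-90,0,0],"twist":0},
    {"fingers":0,"xyz":[-99,0,0],"twist":0},
    {"fingers":0,"xyz":[-105,0,0],"twist":0},
    {"fingers":0,"xyz":[-105,0,0],"twist":0},
  ],
)

```text
time: 6.2
tcp_pos: [0.5563, -0.2185, 0.1347]
ee_rot: [-1.006, 1.326, 1.002]
force: [-0.4, 0.2, -1.0]
finger_gap: 0.0082
```

```bash
python3 st.py 0.5498 0.1168 0.134
python3 - <<'E'
from h import *
im=env.get_image('scene');cv2.imwrite('pics/s6.png',cv2.resize(im['color'][190:320,150:310,::-1],None,fx=4.5,fy=4.5,interpolation=cv2.INTER_CUBIC))
E
```

```text
t 6.2 tcp [ 0.5563 -0.2185  0.1347] F [-0.39  0.18 -0.97] q [ 0.775  0.614 -0.667  1.708  0.446  0.974  1.237] gap 0.0082
 tool x [ 0.002 -0.001 -1.   ] z yaw 74.25  y [-0.962  0.271 -0.002]
 shift mm [  0.36  97.26 320.98]
```

View pics/s6.png

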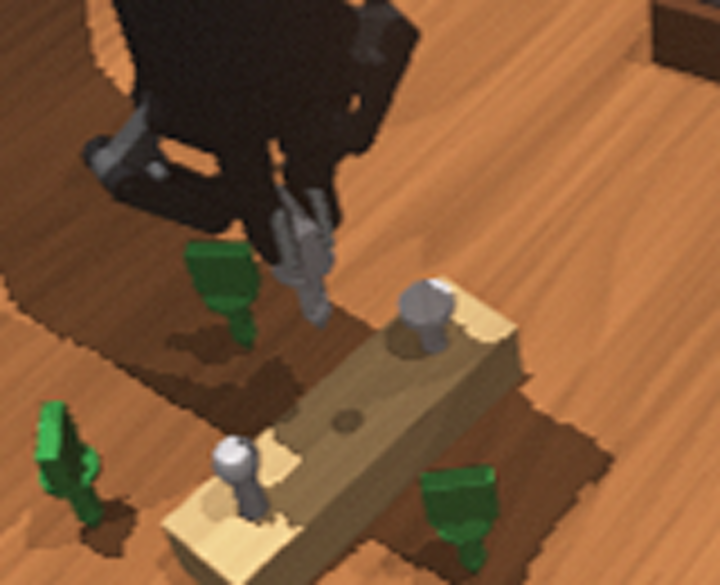

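The rack's middle hole is empty and the screw hangs upright in the fingers. Next I'll carry it to just above the pilot hole.

>>> move_arm(
  steps=[
    {"fingers":0,"xyz":[0,3,10],"twist":0},
    {"fingers":0,"xyz":[0,9,30],"twist":0},
    {"fingers":0,"xyz":[0,18,58],"twist":0},
    {"fingers":0,"xyz":[0,28,92],"twist":0},
    {"fingers":0,"xyz":[0,39,128],"twist":0},
    {"fingers":0,"xyz":[0,51,167],"twist":0},
    {"fingers":0,"xyz":[0,62,205],"twist":0},
    {"fingers":0,"xyz":[0,73,241],"twist":0},
    {"fingers":0,"xyz":[0,83,274],"twist":0},
    {"fingers":0,"xyz":[0,91,300],"twist":0},
    {"fingers":0,"xyz":[0,96,316],"twist":0},
    {"fingers":0,"xyz":[0,97,321],"twist":0},
  ],
)

```text
time: 7.25
tcp_pos: [0.5473, 0.1222, 0.1327]
ee_rot: [-1.007, 1.324, 1.011]
force: [-0.5, 0.2, -0.0]
finger_gap: 0.0081
```

>>> move_arm(
  steps=[
    {"fingers":0,"xyz":[5,0,0],"twist":0},
    {"fingers":0,"xyz":[12,0,0],"twist":0},
    {"fingers":0,"xyz":[20,0,0],"twist":0},
    {"fingers":0,"xyz":[26,0,0],"twist":0},
    {"fingers":0,"xyz":[30,0,0],"twist":0},
    {"fingers":0,"xyz":[30,0,0],"twist":0},
  ],
)

```text
time: 7.75
tcp_pos: [0.5484, 0.1158, 0.1017]
ee_rot: [-1.003, 1.329, 1.004]
force: [-0.3, -0.5, -1.2]
finger_gap: 0.0081
```

```bash
python3 st.py 0.5498 0.1168 0.09
python3 - <<'E'
from h import *
import pickle
d={}
for n in ('scene','top'):
    im=env.get_image(n);d[n]=im
pickle.dump(d,open('d1.pkl','wb'))
cv2.imwrite('pics/s7.png',cv2.resize(d['scene']['color'][120:220,260:380,::-1],None,fx=5.5,fy=5.5,interpolation=cv2.INTER_CUBIC))
cv2.imwrite('pics/t7.png',cv2.resize(d['top']['color'][170:260,230:370,::-1],None,fx=5.5,fy=5.5,interpolation=cv2.INTER_CUBIC))
E
python3 st.py 0.5498 0.1168 0.09
```

```text
t 7.75 tcp [0.5484 0.1158 0.1017] F [-0.29 -0.49 -1.24] q [ 0.221  0.613 -0.686  1.822  0.49   0.886  0.599] gap 0.0081
 tool x [-0.002 -0.001 -1.   ] z yaw 74.18  y [-0.962  0.273  0.002]
 shift mm [11.67 -1.11  1.37]
t 7.85 tcp [0.5491 0.1166 0.1029] F [-0.39 -0.05 -2.09] q [ 0.221  0.611 -0.687  1.821  0.489  0.886  0.599] gap 0.0081
 tool x [-0. -0. -1.] z yaw 74.22  y [-0.962  0.272  0.   ]
 shift mm [12.89 -0.62  0.37]
```

View pics/s7.png

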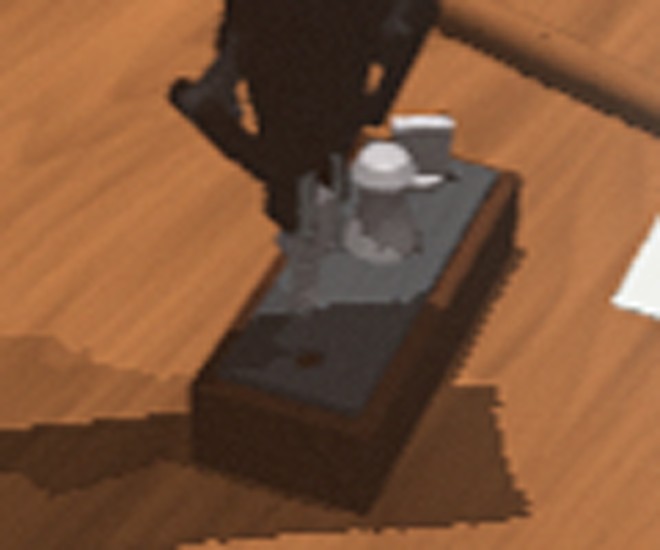

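View pics/t7.png

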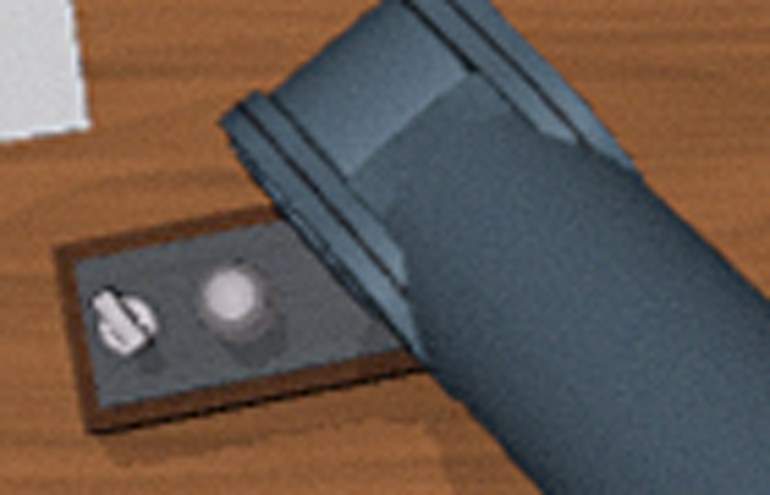

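Run:
```python
from h import *
import pickle
d=pickle.load(open('d1.pkl','rb')); im=d['scene']; P=cloud(im)
for z in (.056,.07,.0795,.09,.1245,.13): u,v=proj(im,(.5498,.1168,z)); print(z,(u-260)*5.5,(v-120)*5.5)
hsv=cv2.cvtColor(im['color'],cv2.COLOR_RGB2HSV)
sub=P[148:182,305:328]
# shank rows
for v in range(150,182):
    row=P[v]; k=[u for u in range(300,330) if np.linalg.norm(row[u,:2]-[.5498,.1168])<.03 and row[u,2]>.066 and row[u,2]<.14 and np.linalg.norm(row[u,:2]-[.532,.207])>.03]
    if k: print(v,min(k),max(k),'z',row[k,2].mean().round(4),'xy mean',row[k,:2].mean(0).round(4))
```

```text
0.056 306.86057139048864 354.4860257106694
0.07 306.9860247447833 332.060370047554
0.0795 307.07258020174993 316.58798284349893
0.09 307.1696212694093 299.2412201304535
0.1245 307.49904000391234 240.35534059002143
0.13 307.553109751641 230.68999882880297
159 322 322 z 0.1394 xy mean [0.562  0.1247]
160 321 321 z 0.1388 xy mean [0.5617 0.1208]
161 311 311 z 0.1282 xy mean [0.5368 0.1149]
162 311 320 z 0.1365 xy mean [0.5535 0.1096]
163 311 320 z 0.1341 xy mean [0.5536 0.1086]
164 311 320 z 0.1304 xy mean [0.5535 0.1094]
165 311 320 z 0.1283 xy mean [0.5542 0.1085]
166 312 318 z 0.1269 xy mean [0.5544 0.106 ]
167 314 317 z 0.1172 xy mean [0.5511 0.1131]
168 314 317 z 0.1141 xy mean [0.5511 0.1131]
169 313 317 z 0.1106 xy mean [0.5499 0.1127]
170 314 317 z 0.1071 xy mean [0.5508 0.1137]
171 314 317 z 0.1047 xy mean [0.5513 0.1129]
172 314 317 z 0.1014 xy mean [0.5513 0.1129]
173 314 317 z 0.0986 xy mean [0.5516 0.1125]
174 314 317 z 0.0957 xy mean [0.5518 0.1122]
175 314 317 z 0.092 xy mean [0.5516 0.1126]
176 315 316 z 0.0875 xy mean [0.5509 0.1137]
177 315 315 z 0.0819 xy mean [0.5484 0.1151]
```

>>> move_arm(
  steps=[
    {"fingers":0,"xyz":[0,-0.8,0.5],"twist":-0.1},
    {"fingers":0,"xyz":[0,-0.8,0.5],"twist":-0.2},
    {"fingers":0,"xyz":[0,-0.8,0.5],"twist":-0.3},
    {"fingers":0,"xyz":[0,-0.8,0.5],"twist":-0.4},
    {"fingers":0,"xyz":[0,-0.8,0.5],"twist":-0.5},
    {"fingers":0,"xyz":[0,-0.8,0.5],"twist":-0.6},
    {"fingers":0,"xyz":[0,-0.8,0.5],"twist":-0.7},
    {"fingers":0,"xyz":[0,-0.8,0.5],"twist":-0.8},
    {"fingers":0,"xyz":[0,-0.8,0.5],"twist":-0.9},
    {"fingers":0,"xyz":[0,-0.8,0.5],"twist":-1.0},
    {"fingers":0,"xyz":[0,-0.8,0.5],"twist":-1.0},
    {"fingers":0,"xyz":[0,-0.8,0.5],"twist":-1.0},
  ],
)

```text
time: 8.85
tcp_pos: [0.5503, 0.1172, 0.1033]
ee_rot: [-1.718, 0.776, 1.718]
force: [0.5, -0.5, -1.1]
finger_gap: 0.0082
```

```bash
cat > look.py <<'E'
from h import *
import sys
from st import to
to((.5498,.1168,.06))
im=env.get_image('scene'); P=cloud(im)
cv2.imwrite(f'pics/{sys.argv[1]}.png',cv2.resize(im['color'][120:220,260:380,::-1],None,fx=5.5,fy=5.5,interpolation=cv2.INTER_CUBIC))
for v in range(164,188):
    row=P[v]; k=[u for u in range(300,330) if np.linalg.norm(row[u,:2]-[.5498,.1168])<.02 and row[u,2]>.062 and row[u,2]<.14 and np.linalg.norm(row[u,:2]-[.532,.207])>.03]
    if k: print(v,min(k),max(k),'z',row[k,2].mean().round(4),'axis',(row[k,:2].mean(0)+[-.0026,.0039]).round(4))
to((.5498,.1168,.06))
E
python3 look.py s8
```

```text
t 8.85 tcp [0.5503 0.1172 0.1033] F [ 0.52 -0.52 -1.06] q [ 0.365  0.699 -0.911  1.81   0.664  0.97   1.462] gap 0.0082
 tool x [ 0.  0. -1.] z yaw 131.36  y [-0.751 -0.661 -0.   ]
 shift mm [4.326e+01 6.100e-01 3.000e-02]
164 312 321 z 0.1302 axis [0.5528 0.1149]
165 312 320 z 0.1292 axis [0.5532 0.1121]
166 314 319 z 0.1271 axis [0.5549 0.1118]
167 314 318 z 0.1174 axis [0.5496 0.1175]
168 314 318 z 0.1137 axis [0.5493 0.1181]
169 315 318 z 0.1112 axis [0.5507 0.1181]
170 314 318 z 0.1075 axis [0.5495 0.1179]
171 314 318 z 0.1037 axis [0.5491 0.1184]
172 315 318 z 0.1007 axis [0.5503 0.1189]
173 314 318 z 0.0969 axis [0.5489 0.1187]
174 315 318 z 0.0963 axis [0.5516 0.1169]
175 315 317 z 0.0918 axis [0.5498 0.1174]
176 316 317 z 0.0865 axis [0.5497 0.1199]
177 316 316 z 0.0832 axis [0.5486 0.1193]
t 8.9 tcp [0.5503 0.1172 0.1033] F [-0.46  0.41 -1.73] q [ 0.364  0.699 -0.911  1.81   0.664  0.97   1.462] gap 0.0081
 tool x [ 0.  0. -1.] z yaw 131.35  y [-0.751 -0.661 -0.   ]
 shift mm [43.31  0.65  0.  ]
```

View pics/s8.png

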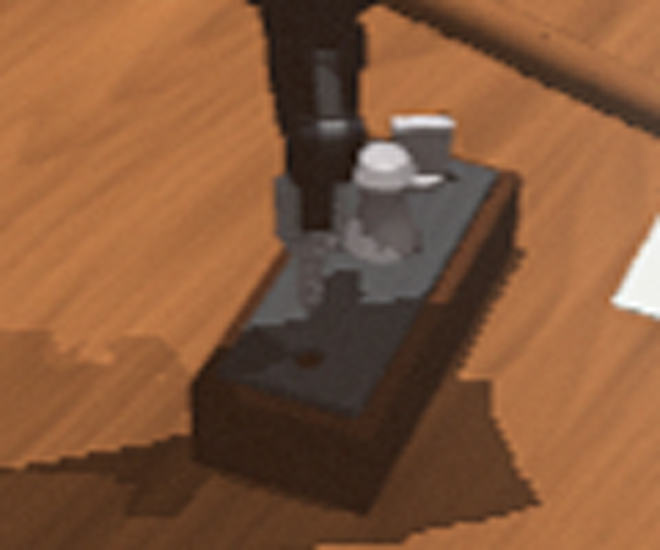

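>>> move_arm(
  steps=[
    {"fingers":0,"xyz":[3,0.8,-0.2],"twist":0},
    {"fingers":0,"xyz":[8,0.8,-0.2],"twist":0},
    {"fingers":0,"xyz":[13,0.8,-0.2],"twist":0},
    {"fingers":0,"xyz":[17,0.8,-0.2],"twist":0},
    {"fingers":0,"xyz":[19,0.8,-0.2],"twist":0},
    {"fingers":0,"xyz":[19,0.8,-0.2],"twist":0},
    {"fingers":0,"xyz":[19,0.8,-0.2],"twist":0},
  ],
)

```text
time: 9.48
tcp_pos: [0.5495, 0.1167, 0.0839]
ee_rot: [-1.72, 0.774, 1.721]
force: [0.3, 0.8, -0.6]
finger_gap: 0.0082
```

```bash
python3 look.py s9
```

```text
t 9.48 tcp [0.5495 0.1167 0.0839] F [ 0.31  0.85 -0.62] q [ 0.351  0.723 -0.89   1.823  0.69   0.94   1.446] gap 0.0082
 tool x [-0.  0. -1.] z yaw 131.55  y [-0.748 -0.663  0.   ]
 shift mm [23.9  -0.31 -0.16]
164 310 322 z 0.133 axis [0.5536 0.1115]
165 310 322 z 0.1295 axis [0.5536 0.1119]
166 310 322 z 0.1267 axis [0.5536 0.1115]
167 310 322 z 0.1238 axis [0.5538 0.1113]
168 310 321 z 0.1185 axis [0.5514 0.1127]
169 311 321 z 0.1109 axis [0.5495 0.1177]
170 311 320 z 0.1114 axis [0.5509 0.1135]
171 312 320 z 0.1101 axis [0.5532 0.1123]
172 313 318 z 0.1077 axis [0.5527 0.1109]
173 314 318 z 0.0966 axis [0.5482 0.1187]
174 314 318 z 0.0934 axis [0.5488 0.119 ]
175 314 318 z 0.0912 axis [0.5495 0.1179]
176 314 318 z 0.0877 axis [0.5494 0.1181]
177 314 318 z 0.0838 axis [0.549  0.1187]
178 314 318 z 0.0811 axis [0.5495 0.118 ]
179 314 318 z 0.0773 axis [0.5492 0.1185]
180 315 317 z 0.074 axis [0.5492 0.1185]
181 315 317 z 0.0714 axis [0.5498 0.1177]
182 316 316 z 0.0658 axis [0.5484 0.1197]
t 9.53 tcp [0.5496 0.1167 0.0841] F [-0.11  0.11 -1.19] q [ 0.351  0.723 -0.891  1.823  0.69   0.94   1.446] gap 0.0081
 tool x [-0.  0. -1.] z yaw 131.55  y [-0.748 -0.663 -0.   ]
 shift mm [24.1  -0.19 -0.08]
```

View pics/s9.png

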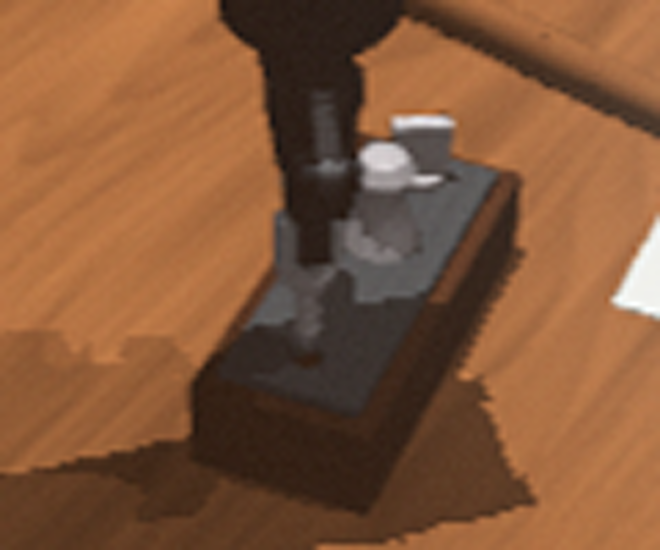

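The tip, at crop (309,345), is directly above the hole at (307,358). I'll go down gently and watch the force.

>>> move_arm(
  steps=[
    {"fingers":0,"xyz":[1.5,0,0],"twist":0},
    {"fingers":0,"xyz":[3,0,0],"twist":0},
    {"fingers":0,"xyz":[4.5,0,0],"twist":0},
    {"fingers":0,"xyz":[6,0,0],"twist":0},
    {"fingers":0,"xyz":[6,0,0],"twist":0},
  ],
)

```text
time: 9.95
tcp_pos: [0.5493, 0.1165, 0.0777]
ee_rot: [-1.72, 0.774, 1.721]
force: [-0.2, -0.8, -1.1]
finger_gap: 0.0083
```

>>> move_arm(
  steps=[
    {"fingers":0,"xyz":[1,0,0],"twist":0},
    {"fingers":0,"xyz":[2,0,0],"twist":0},
    {"fingers":0,"xyz":[3,0,0],"twist":0},
    {"fingers":0,"xyz":[4,0,0],"twist":0},
    {"fingers":0,"xyz":[4,0,0],"twist":0},
  ],
)

```text
time: 10.37
tcp_pos: [0.5494, 0.1165, 0.0738]
ee_rot: [-1.72, 0.774, 1.721]
force: [-0.2, 0.2, -1.1]
finger_gap: 0.0083
```

>>> move_arm(
  steps=[
    {"fingers":0,"xyz":[1,0,0],"twist":0},
    {"fingers":0,"xyz":[2,0,0],"twist":0},
    {"fingers":0,"xyz":[3,0,0],"twist":0},
    {"fingers":0,"xyz":[4,0,0],"twist":0},
    {"fingers":0,"xyz":[4,0,0],"twist":0},
  ],
)

```text
time: 10.78
tcp_pos: [0.5494, 0.1165, 0.0698]
ee_rot: [-1.72, 0.774, 1.721]
force: [-0.3, -0.8, -0.3]
finger_gap: 0.0081
```

>>> move_arm(
  steps=[
    {"fingers":0,"xyz":[1,0,0],"twist":0},
    {"fingers":0,"xyz":[2,0,0],"twist":0},
    {"fingers":0,"xyz":[3,0,0],"twist":0},
    {"fingers":0,"xyz":[4,0,0],"twist":0},
    {"fingers":0,"xyz":[4,0,0],"twist":0},
  ],
)

```text
time: 11.2
tcp_pos: [0.5494, 0.1166, 0.0658]
ee_rot: [-1.72, 0.774, 1.721]
force: [-0.4, -0.8, -1.4]
finger_gap: 0.008
```

>>> move_arm(
  steps=[
    {"fingers":0,"xyz":[0.5,0,0],"twist":0},
    {"fingers":0,"xyz":[1,0,0],"twist":0},
    {"fingers":0,"xyz":[1.5,0,0],"twist":0},
    {"fingers":0,"xyz":[1.5,0,0],"twist":0},
  ],
)

```text
time: 11.53
tcp_pos: [0.5495, 0.1166, 0.0645]
ee_rot: [-1.72, 0.774, 1.72]
force: [-0.1, -0.1, -0.6]
finger_gap: 0.0082
```

>>> move_arm(
  steps=[
    {"fingers":0,"xyz":[0.5,0,0],"twist":0},
    {"fingers":0,"xyz":[1,0,0],"twist":0},
    {"fingers":0,"xyz":[1,0,0],"twist":0},
  ],
)

```text
time: 11.78
tcp_pos: [0.5495, 0.1166, 0.0635]
ee_rot: [-1.72, 0.774, 1.72]
force: [0.1, 0.8, -1.0]
finger_gap: 0.008
```

>>> move_arm(
  steps=[
    {"fingers":0,"xyz":[0.5,0,0],"twist":0},
    {"fingers":0,"xyz":[1,0,0],"twist":0},
    {"fingers":0,"xyz":[1,0,0],"twist":0},
  ],
)

```text
time: 12.03
tcp_pos: [0.5495, 0.1166, 0.0625]
ee_rot: [-1.72, 0.774, 1.72]
force: [0.1, 0.2, -0.1]
finger_gap: 0.0082
```

>>> move_arm(
  steps=[
    {"fingers":0,"xyz":[0.5,0,0],"twist":0},
    {"fingers":0,"xyz":[1,0,0],"twist":0},
    {"fingers":0,"xyz":[1,0,0],"twist":0},
  ],
)

```text
time: 12.28
tcp_pos: [0.5495, 0.1166, 0.0615]
ee_rot: [-1.72, 0.774, 1.72]
force: [0.2, 0.1, -0.9]
finger_gap: 0.0082
```

>>> move_arm(
  steps=[
    {"fingers":0,"xyz":[0.5,0,0],"twist":0},
    {"fingers":0,"xyz":[1,0,0],"twist":0},
    {"fingers":0,"xyz":[1,0,0],"twist":0},
  ],
)

```text
time: 12.53
tcp_pos: [0.5495, 0.1166, 0.0605]
ee_rot: [-1.72, 0.774, 1.72]
force: [-0.1, 1.4, -2.4]
finger_gap: 0.0084
```

>>> move_arm(
  steps=[
    {"fingers":0,"xyz":[0.5,0,0],"twist":0},
    {"fingers":0,"xyz":[1,0,0],"twist":0},
    {"fingers":0,"xyz":[1,0,0],"twist":0},
  ],
)

```text
time: 12.78
tcp_pos: [0.5495, 0.1166, 0.0595]
ee_rot: [-1.72, 0.774, 1.72]
force: [-0.3, -0.2, -1.0]
finger_gap: 0.0084
```

>>> move_arm(
  steps=[
    {"fingers":0,"xyz":[0.5,0,0],"twist":0},
    {"fingers":0,"xyz":[1,0,0],"twist":0},
    {"fingers":0,"xyz":[1,0,0],"twist":0},
  ],
)

```text
time: 13.03
tcp_pos: [0.5497, 0.1167, 0.0589]
ee_rot: [-1.72, 0.774, 1.72]
force: [-1.2, -1.0, 4.3]
finger_gap: 0.008
```

>>> move_arm(
  steps=[
    {"fingers":0,"xyz":[0.3,0,0],"twist":0},
    {"fingers":0,"xyz":[0.3,0,0],"twist":0},
  ],
)

```text
time: 13.2
tcp_pos: [0.5498, 0.1168, 0.0588]
ee_rot: [-1.721, 0.774, 1.72]
force: [-1.5, -0.3, 5.6]
finger_gap: 0.0081
```

>>> move_arm(
  steps=[
    {"fingers":0,"xyz":[0.5,0,0],"twist":0},
    {"fingers":0,"xyz":[1,0,0],"twist":0},
    {"fingers":0,"xyz":[1,0,0],"twist":0},
  ],
  newtons=110,
)

```text
time: 13.45
tcp_pos: [0.55, 0.1168, 0.0585]
ee_rot: [-1.721, 0.774, 1.719]
force: [-3.3, -1.5, 13.2]
finger_gap: 0.008
```

```bash
python3 look.py s10 | grep -v axis
```

```text
t 13.45 tcp [0.55   0.1168 0.0585] F [-3.27 -1.48 13.19] q [ 0.33   0.756 -0.861  1.834  0.728  0.9    1.419] gap 0.008
 tool x [ 0.001 -0.001 -1.   ] z yaw 131.55  y [-0.748 -0.663 -0.   ]
 shift mm [-1.52  0.14  0.1 ]
t 13.5 tcp [0.55   0.1168 0.0585] F [-3.   -1.39 13.07] q [ 0.33   0.756 -0.861  1.835  0.728  0.9    1.419] gap 0.0076
 tool x [ 0.001 -0.    -1.   ] z yaw 131.56  y [-0.748 -0.663 -0.   ]
 shift mm [-1.51  0.15  0.08]
```

View pics/s10.png

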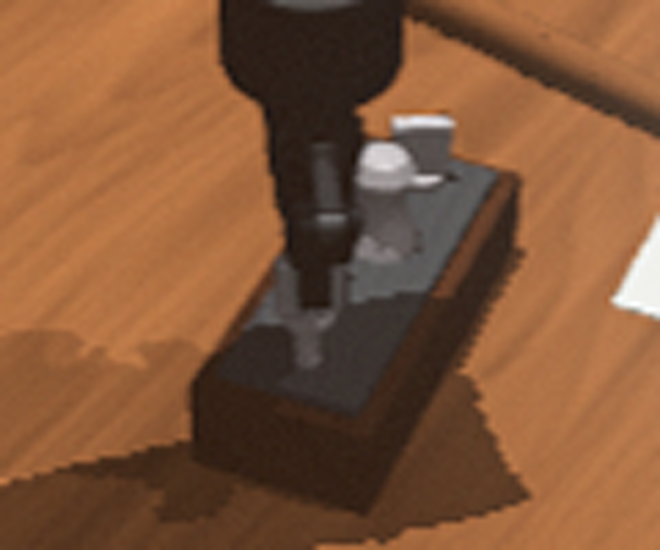

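>>> move_arm(
  steps=[
    {"fingers":0,"xyz":[0.4,0,0],"twist":0.08},
    {"fingers":0,"xyz":[0.45,0,0],"twist":0.18},
    {"fingers":0,"xyz":[0.55,0,0],"twist":0.28},
    {"fingers":0,"xyz":[0.65,0,0],"twist":0.38},
    {"fingers":0,"xyz":[0.7,0,0],"twist":0.48},
  ],
)

```text
time: 13.92
tcp_pos: [0.5499, 0.1165, 0.058]
ee_rot: [-1.385, 1.086, 1.383]
force: [-4.9, -2.8, 15.4]
finger_gap: 0.008
```

```bash
python3 st.py .5498 .1168 .06; python3 -c "
from bench import env;s=env.read_state();print(s['moment'])"
```

```text
t 13.92 tcp [0.5499 0.1165 0.058 ] F [-4.92 -2.79 15.37] q [ 0.263  0.713 -0.756  1.838  0.641  0.852  0.998] gap 0.008
 tool x [ 0.001 -0.001 -1.   ] z yaw 103.77  y [-0.971 -0.238 -0.   ]
 shift mm [-1.99  0.01  0.27]
[-0.6905996   1.23076423  0.00982657]
```

>>> move_arm(
  steps=[
    {"fingers":0,"xyz":[0.1,0.2,-0.1],"twist":0.1},
    {"fingers":0,"xyz":[0.2,0.3,-0.2],"twist":0.2},
    {"fingers":0,"xyz":[0.3,0.3,-0.2],"twist":0.3},
    {"fingers":0,"xyz":[0.35,0.3,-0.2],"twist":0.4},
    {"fingers":0,"xyz":[0.45,0.3,-0.2],"twist":0.5},
    {"fingers":0,"xyz":[0.5,0.3,-0.2],"twist":0.6},
    {"fingers":0,"xyz":[0.6,0.3,-0.2],"twist":0.7},
  ],
)

```text
time: 14.5
tcp_pos: [0.5493, 0.1164, 0.0574]
ee_rot: [-0.865, 1.393, 0.864]
force: [-6.0, -1.9, 15.7]
finger_gap: 0.0077
```

```bash
python3 st.py .5498 .1168 .06
```

```text
t 14.5 tcp [0.5493 0.1164 0.0574] F [-6.   -1.85 15.66] q [ 0.154  0.66  -0.597  1.846  0.507  0.792  0.402] gap 0.0077
 tool x [ 0.    -0.001 -1.   ] z yaw 63.67  y [-0.896  0.443 -0.001]
 shift mm [-2.58 -0.27  0.61]
```

>>> move_arm(
  steps=[
    {"fingers":0,"xyz":[0.1,0.2,-0.2],"twist":0.1},
    {"fingers":0,"xyz":[0.2,0.4,-0.3],"twist":0.2},
    {"fingers":0,"xyz":[0.3,0.5,-0.3],"twist":0.3},
    {"fingers":0,"xyz":[0.35,0.5,-0.3],"twist":0.4},
    {"fingers":0,"xyz":[0.45,0.5,-0.3],"twist":0.5},
    {"fingers":0,"xyz":[0.5,0.5,-0.3],"twist":0.6},
    {"fingers":0,"xyz":[0.6,0.5,-0.3],"twist":0.7},
    {"fingers":0,"xyz":[0.7,0.5,-0.3],"twist":0.8},
  ],
)

```text
time: 15.17
tcp_pos: [0.5486, 0.1167, 0.0568]
ee_rot: [-0.245, 1.557, 0.244]
force: [-6.1, -1.4, 16.8]
finger_gap: 0.008
```

```bash
python3 st.py .5498 .1168 .06
```

```text
t 15.17 tcp [0.5486 0.1167 0.0568] F [-6.07 -1.42 16.84] q [ 0.015  0.616 -0.404  1.856  0.345  0.739 -0.269] gap 0.008
 tool x [ 0. -0. -1.] z yaw 17.85  y [-0.307  0.952 -0.   ]
 shift mm [-3.25 -0.24  1.15]
```

>>> move_arm(
  steps=[
    {"fingers":0,"xyz":[0.05,0,0],"twist":0.1},
    {"fingers":0,"xyz":[0.15,0,0],"twist":0.2},
    {"fingers":0,"xyz":[0.2,0,0],"twist":0.3},
    {"fingers":0,"xyz":[0.3,0,0],"twist":0.4},
    {"fingers":0,"xyz":[0.4,0,0],"twist":0.5},
    {"fingers":0,"xyz":[0.45,0,0],"twist":0.6},
    {"fingers":0,"xyz":[0.55,0,0],"twist":0.7},
    {"fingers":0,"xyz":[0.6,0,0],"twist":0.8},
  ],
)

```text
time: 15.83
tcp_pos: [0.5485, 0.1173, 0.0561]
ee_rot: [0.383, 1.537, -0.382]
force: [-5.4, 0.1, 15.5]
finger_gap: 0.0074
```

```bash
python3 st.py .5498 .1168 .06
```

```text
t 15.83 tcp [0.5485 0.1173 0.0561] F [-5.41  0.07 15.5 ] q [-0.134  0.59  -0.205  1.866  0.175  0.704 -0.928] gap 0.0074
 tool x [-0.     0.001 -1.   ] z yaw -27.96  y [0.469 0.883 0.   ]
 shift mm [-3.9   0.22  1.38]
```

>>> move_arm(
  steps=[
    {"fingers":0,"xyz":[0.1,0,0],"twist":0.1},
    {"fingers":0,"xyz":[0.2,0,0],"twist":0.2},
    {"fingers":0,"xyz":[0.3,0,0],"twist":0.3},
    {"fingers":0,"xyz":[0.4,0,0],"twist":0.4},
    {"fingers":0,"xyz":[0.45,0,0],"twist":0.5},
    {"fingers":0,"xyz":[0.55,0,0],"twist":0.6},
    {"fingers":0,"xyz":[0.6,0,0],"twist":0.7},
    {"fingers":0,"xyz":[0.7,0,0],"twist":0.8},
  ],
)

```text
time: 16.5
tcp_pos: [0.5488, 0.1177, 0.0555]
ee_rot: [1.0, 1.33, -0.997]
force: [-4.1, 0.8, 15.4]
finger_gap: 0.0079
```

```bash
python3 st.py .5498 .1168 .06
```

```text
t 16.5 tcp [0.5488 0.1177 0.0555] F [-4.1   0.8  15.41] q [-2.900e-01  5.810e-01 -1.000e-03  1.875e+00 -1.000e-03  6.840e-01
 -1.577e+00] gap 0.0079
 tool x [ 0.     0.002 -1.   ] z yaw -73.79  y [0.96  0.279 0.001]
 shift mm [-4.51  0.67  1.14]
```

>>> move_arm(
  steps=[
    {"fingers":0,"xyz":[0.1,0,0],"twist":0.1},
    {"fingers":0,"xyz":[0.2,0,0],"twist":0.2},
    {"fingers":0,"xyz":[0.3,0,0],"twist":0.3},
    {"fingers":0,"xyz":[0.4,0,0],"twist":0.4},
    {"fingers":0,"xyz":[0.45,0,0],"twist":0.5},
    {"fingers":0,"xyz":[0.5,0,0],"twist":0.6},
    {"fingers":0,"xyz":[0.5,0,0],"twist":0.6},
  ],
)

```text
time: 17.08
tcp_pos: [0.5493, 0.1179, 0.055]
ee_rot: [1.441, 1.043, -1.437]
force: [-3.4, 1.7, 15.9]
finger_gap: 0.0077
```

```bash
python3 st.py .5498 .1168 .06
```

```text
t 17.08 tcp [0.5493 0.1179 0.055 ] F [-3.41  1.71 15.94] q [-0.409  0.587  0.155  1.882 -0.139  0.681 -2.059] gap 0.0077
 tool x [ 0.001  0.002 -1.   ] z yaw -108.17  y [ 0.95  -0.312  0.001]
 shift mm [-4.98  0.84  0.87]
```

>>> move_arm(
  steps=[
    {"fingers":0,"xyz":[-0.7,-0.2,0],"twist":0},
    {"fingers":0,"xyz":[-1.4,-0.3,0],"twist":0},
    {"fingers":0,"xyz":[-1.5,-0.3,0],"twist":0},
    {"fingers":0.15,"xyz":[-1.5,-0.3,0],"twist":0},
    {"fingers":0.3,"xyz":[-1.5,-0.3,0],"twist":0},
    {"fingers":0.4,"xyz":[-1.5,-0.3,0],"twist":0},
    {"fingers":0.45,"xyz":[-1.5,-0.3,0],"twist":0},
    {"fingers":0.45,"xyz":[-1.5,-0.3,0],"twist":0},
  ],
  newtons=20,
)

```text
time: 17.75
tcp_pos: [0.5483, 0.1161, 0.0547]
ee_rot: [1.436, 1.044, -1.437]
force: [-0.3, -0.5, 0.8]
finger_gap: 0.0386
```

```bash
python3 st.py .5498 .1168 .06; python3 look.py s11 |grep -v axis >/dev/null
```

```text
t 17.75 tcp [0.5483 0.1161 0.0547] F [-0.33 -0.53  0.8 ] q [-0.407  0.586  0.155  1.884 -0.136  0.682 -2.056] gap 0.0386
 tool x [-0. -0. -1.] z yaw -107.96  y [ 0.951 -0.308 -0.   ]
 shift mm [-5.3   1.2  -1.15]
```

View pics/s11.png

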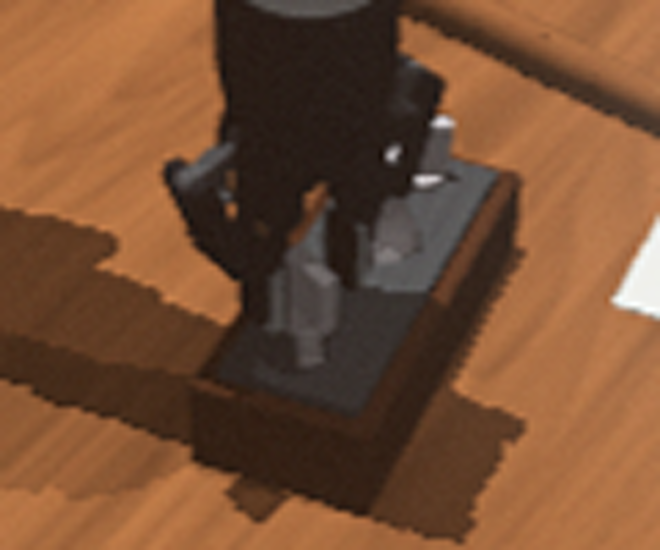

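The screw is free and standing. Next I'll raise the hand straight up.

>>> move_arm(
  steps=[
    {"fingers":0.45,"xyz":[-5,0,0],"twist":0},
    {"fingers":0.45,"xyz":[-15,0,0],"twist":0},
    {"fingers":0.45,"xyz":[-28,0,0],"twist":0},
    {"fingers":0.45,"xyz":[-43,0,0],"twist":0},
    {"fingers":0.45,"xyz":[-60,0,0],"twist":0},
    {"fingers":0.45,"xyz":[-78,0,0],"twist":0},
    {"fingers":0.45,"xyz":[-95,0,0],"twist":0},
    {"fingers":0.45,"xyz":[-105,0,0],"twist":0},
    {"fingers":0.45,"xyz":[-110,0,0],"twist":0},
    {"fingers":0.45,"xyz":[-110,0,0],"twist":0},
  ],
)

```text
time: 18.63
tcp_pos: [0.5492, 0.1166, 0.1663]
ee_rot: [1.438, 1.044, -1.434]
force: [0.6, -0.4, 0.3]
finger_gap: 0.0382
```

>>> move_arm(
  steps=[
    {"fingers":0.45,"xyz":[0,-10,30],"twist":0},
    {"fingers":0.45,"xyz":[0,-20,60],"twist":0},
    {"fingers":0.45,"xyz":[0,-30,90],"twist":0},
    {"fingers":0.45,"xyz":[0,-40,120],"twist":0},
    {"fingers":0.45,"xyz":[0,-45,140],"twist":0},
    {"fingers":0.45,"xyz":[0,-45,140],"twist":0},
    {"fingers":0.45,"xyz":[0,-45,140],"twist":0},
  ],
)

```text
time: 19.22
tcp_pos: [0.4616, -0.0038, 0.1644]
ee_rot: [1.437, 1.044, -1.439]
force: [0.9, 0.4, 0.7]
finger_gap: 0.0379
```

```bash
python3 - <<'E'
from h import *
import pickle
d={}
for n in ('scene','top'): d[n]=env.get_image(n)
pickle.dump(d,open('d2.pkl','wb'))
cv2.imwrite('pics/f1.png',d['scene']['color'][:,:,::-1])
a=cv2.resize(d['scene']['color'][120:220,280:360,::-1],None,fx=5,fy=5,interpolation=cv2.INTER_CUBIC)
b=cv2.resize(d['top']['color'][190:260,235:330,::-1],(390,500),interpolation=cv2.INTER_CUBIC)
cv2.imwrite('pics/f2.png',np.hstack([a,b]))
for n in ('scene','top'):
    P=cloud(d[n]); r=np.linalg.norm(P[...,:2]-[.5498,.1168],axis=2)
    m=(r<.022)&(P[...,2]>.062)&(P[...,2]<.13)
    t=m&(P[...,2]>P[m][:,2].max()-.008)
    vv,uu=np.nonzero(t); print(n,m.sum(),'zmax',P[m][:,2].max().round(4),'top mean',P[t].mean(0).round(4),(uu.mean(),vv.mean()))
    pp=onplane(d[n],uu.mean(),vv.mean(),.1125); print(pp.round(4))
E
python3 st.py .5498 .1168 .06
```

```text
scene 156 zmax 0.1145 top mean [0.5525 0.115  0.1117] (np.float64(316.40816326530614), np.float64(168.55102040816325))
[0.5531 0.1142 0.1125]
top 92 zmax 0.1191 top mean [0.5499 0.1166 0.1137] (np.float64(307.7567567567568), np.float64(215.45945945945945))
[0.55   0.1166 0.1125]
t 19.32 tcp [ 0.4628 -0.0021  0.1646] F [ 0.98  0.94 -0.52] q [-0.288  0.265  0.229  2.059 -0.081  0.826 -1.895] gap 0.0388
 tool x [-0.  0. -1.] z yaw -107.89  y [ 0.952 -0.307 -0.   ]
 shift mm [ 104.62   46.34 -139.88]
```

View pics/f1.png

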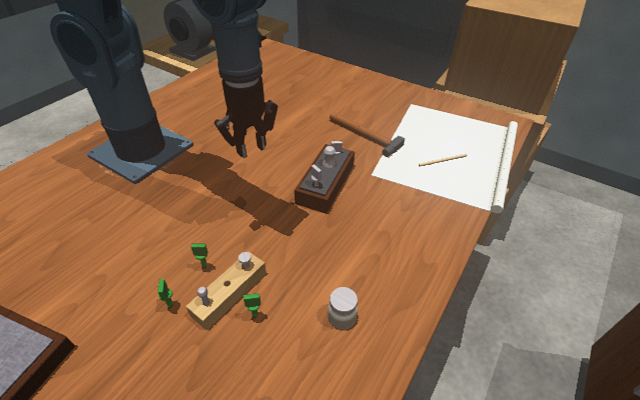

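View pics/f2.png

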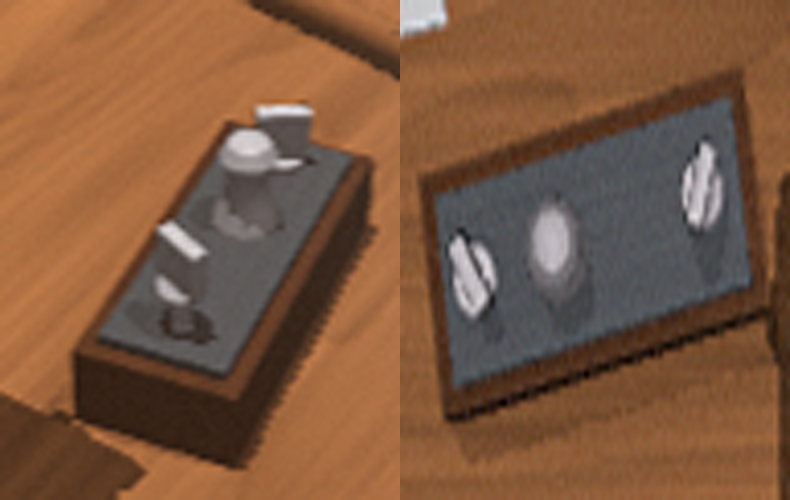

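The scene view shows the screw upright in the hole at about (316,172). Its top is near z = 0.112, so the tip is about 24 mm below the mouth. The pins, hammer and jar haven't moved and the hand is clear, so I'm handing the job in.

```bash
python3 -c "
from bench import env
print(env.close_job()); print(env.read_state()['time'])"
```

```text
the job is handed in; nothing more can be done
None
the job is handed in; nothing more can be done
```

The screw now stands upright and released in the pilot hole, with more than half a turn of thread cut, and I've handed the job in. No verdict was reported.

- **Driving:** I felt the wood about 20 mm below the mouth. I then turned the screw 4.2 rad clockwise, pressing with about 13–17 N at each reading. The hand sank about 3.5 mm, against 3.3 mm expected for that turn, so I estimate roughly 4 rad of thread. That is inferred; I couldn't read the thread directly.
- **Last checks:** After the hand moved away, the paddle top stood near z = 0.112 m, which puts the tip about 24 mm below the mouth. The top view puts the screw within about 1 mm of the hole. The paddle's angle looks right for the full turn. The pins, hammer and jar looked unmoved. I moved the hand clear at 19 s of the allowed 67 s.
- **What disagreed:**
    - **Fingertip height:** The TCP height read about 30 mm lower than the cameras showed, so I set the grasp height by the cameras.
    - **Finger gap:** It read 8 mm on the 10 mm paddle.
    - **Sideways force:** About 3–6 N stayed on the tool while turning, and shifting the hand did not relieve it.

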